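# Strip the spent battery packs out of a standby power unit

### The job

Strip the standby power unit on the counter for battery recycling: pull its drop-front door all the way down, drive the wooden wedge in beside the sprung locking bar so that the bar stays open by itself, then lift out every battery pack it holds and put them all in the red tote. When the last pack is out, pull the wedge so that the locking bar springs back home, lay the wedge down on the black rubber mat, and push the door back up until it is fully shut. Leave the other things on the counter where they are.

Things in the scene. Friction and masses are not known exactly. Their poses are not given: they have to be found in the camera images.
- ups: Grey standby power unit 300 wide x 300 deep x 169 mm high, fixed. Origin on the counter under the middle of its front edge; -x = front, +y along its width, z up. Unit frame in mm: roofless battery compartment x 0..165 between 6 mm side cheeks (inner faces y -145, +145) whose top edges slope from (x 0, z 20) to (x 165, z 169); rear housing x 165..300, top z 145.
- bays (a point): Middle of the row of four upright bays, on their floor (unit x 118, y 24, z 12 mm), axes as the unit. Pack centres stand at unit y = 108, 52, -4, -60, x 118; 4 mm dividers up to z 42, rear wall to z 62. Some bays may be empty. A pack lifts straight up once the locking bar is open.
- door (a joint): Drop-front door hinged at its bottom edge (along the unit's y). rad: 0 = shut, rising at 42 deg towards the unit's +x; 2.41 = fully down, level towards -x. Stiff friction hinge, stays where it is left, 2 to 4 N at the grab bar moves it. Panel 195 mm from hinge to edge, 300 wide, 8 thick, grey frame with clear pane.
- door_bar (a point): Middle of the door's steel grab bar: 12 mm round, 110 mm long, along the unit's y, 235 mm from the hinge axis, carried 40 mm beyond the door's edge on two legs (open window between). Pinch it from above across the bar; it turns in the fingers. Shut: unit x 175, z 187 mm; fully down: x -235, z 30 mm.
- door_hinge (a point): Middle of the door's hinge axis (unit x 0, y 0, z 30 mm); axes as the unit.
- catch (a joint): Sprung steel locking bar along the unit's y in front of the packs (unit x 48..60, z 50..62 mm). m: 0 = home, its tabs cover the packs' lugs and no pack can be lifted; grows as the bar slides to the unit's +y; tabs clear the lugs above 0.016, end stop 0.028. Spring: 4 N home, 7 N at 0.022.
- catch_plate (a point): On the face, looking to the unit's -y, of the upright plate at the locking bar's end (moves with it): plate 8 mm thick, unit x 40..90, z 47..60 (to 80 at its rear); this point x 65, z 60 mm. Home: face at y -127, 18 mm from the -y cheek. The wedge goes between cheek and plate.
- catch_gap (a point): Mouth of the wedge gap, bar at home: unit x 28, y -136, z 45 mm, midway between cheek and plate at the front end of the steel ledge the wedge rests on (ledge x 28..160, y -145..-100, top z 45; closed by a wall at x 154). Axes as the unit.
- wedge: Hardwood wedge 170 long x 40 thick x 35 mm high, 0.13 kg, on the rubber mat at first. Origin mid-length on its underside, z up, +x to the nose. Parallel block (y -20..20) from x -85 to 10 mm; from x 10 to 85 its +y face tapers to a 4 mm nose (y -16..-12); -y face straight, last 10 mm bevelled by 4. Grip near the thick end (x about -65).
- wedge_nose (a point): Middle of the wedge's nose on its underside (wedge x 85, y -14, z 0 mm). Slide the wedge on the ledge, nose to the unit's +x, straight face along the -y cheek, until its origin is 50 to 65 mm behind the unit's front edge (push 10 to 20 N): the bar is then at 0.022 and the wedge stays in by itself, thick end outside.
- pack0: Battery pack (may be absent): grey case 66 (x) x 46 (y) x 60 mm high, about 0.42 kg, black carrying bail on top: crossbar along its x, 36 long, 16 thick (y), from 80 to 93 mm above the underside, open below it. Lug 16 wide, 14 long on its -x face, 26..36 mm up. Origin at the centre of the underside, z up; in the unit its axes are the unit's.
- pack1: Another battery pack like pack0 (may be absent).
- pack2: Another battery pack like pack0 (may be absent).
- pack3: Another battery pack like pack0 (may be absent).
- tote: Red open recycling tote, fixed, 190 (x) x 210 (y) x 60 mm high, walls and floor 5 mm. Origin at the centre of its underside, sides along x and y. Holds four packs standing two by two, lugs along y.
- tote_in (a point): Centre of the tote's inner floor (180 along x, 200 along y inside), axes as the tote.
- mat: Black rubber anti-static mat, 130 (x) x 220 (y) x 3 mm, fixed. Origin at the centre of its underside.
- meter: Yellow hand multimeter 150 x 74 x 34 mm; bystander, leave alone. Origin at its underside.
- spool: Wire spool, 90 mm across, 45 mm high; bystander, leave alone. Origin at its underside.
- spray: Spray can 52 mm across, 120 mm high, standing; bystander, leave alone. Origin at its underside.
- carton: Cardboard carton 110 x 80 x 60 mm; bystander, leave alone. Origin at its underside.
- driver: Screwdriver lying down; bystander, leave alone. Origin at its underside.
- jar: Closed jar 60 mm across, 75 mm high, standing; bystander, leave alone. Origin at its underside.
Things that resemble listed ones, but are neither listed nor needed, are in the scene too. There is more than one size of the wedge; the one meant has the size given above.

How it is judged:
By the outcome, as a careful person would: the job done as asked, in the order asked, and still so for the second after the job is handed in, with the robot touching nothing.
Of pack0, pack1, pack2, pack3 only 2 to 4 are there at a start; the rules pass over those that are not, and their reading is None.
At some moment in a run one of wedge, pack0, pack1, pack2, pack3 may be knocked a few centimetres aside while the robot is not near it.
It also fails if it takes over 210 s, if anything falls off the work surface, if the arm or the gripper's body presses on something with over 40 N, if the wrist force passes 120 N, or if a joint passes its speed limit or range.

### The arm

A 6-joint arm with a two-finger parallel gripper is mounted at the origin on the work surface. World frame = base frame: x ahead of the robot, y to its left, z up, the work surface at z = 0. Lengths are in m, angles in rad, forces in N, time in s.
With the tool pointing down it reaches from about 0.225 to 0.875 m from the base axis. Payload 3.4 kg.
Tool frame: the origin (TCP) lies midway between the tips of the shut fingers; the grasp point (between the pads) lies 19 mm behind it (manip.grip_point_offset is the distance from the TCP to the grasp point, in m); z points along the fingers, y is the line along which they close (so a half turn about z gives the same grasp; the last joint's range is limited). The gripper opens to 85 mm and grips with 20 to 120 N. Pads are 22 mm wide; open, the fingers measure 114 mm over their backs; the gripper's body (76 mm by 85 mm) begins 54 mm behind the grasp point. The pads swing forward as they close: fully open they stand 13 mm farther back than shut.
Start: joints at [-1.296, 0.276, 1.505, -0, 1.361, -0.121], TCP at [0.222, -0.531, 0.231] pointing down, gripper open.
Joint ranges: [-2.89, 2.89], [-0.75, 2.08], [0.22, 2.7], [-1.18, 4.32], [0.11, 2.71], [-2.7, 2.7]. Speed limits (rad/s): [2.57, 2.57, 3.14, 3.14, 3.14, 3.14].

### API

Orientations are given as a unit quaternion [w, x, y, z].
In Python, from rig import manip gives the robot as it stands.
- The arm moves only by the shell command python3 -m handwheel 'ROWS' [FORCE]. ROWS is JSON, a list of rows, each an object with "translation": the shift along the tool's x, y, z in m, a list of three; "angular": the turn, a rotation vector about the tool's x, y, z in degrees, a list of three; "hand": the closure, from 0 (fully open) to 1 (shut). A call has 1 to 10 rows; each row shifts and turns the commanded pose from where the row before left it, along the tool's axes as they then stand; what a row does not reach is not made up. A row lasts 1/12 s, in which the tool goes at most 41.7 mm and 7.16 degrees, less where a joint would pass 70% of its speed; a pose out of reach is approached as far as the arm can. A call with a gripper value outside its range is refused whole. The fingers move at their own pace and stop on an object; FORCE is the grip in N (left out, the last holds). Time passes only in rows, so rows that do not move let the fingers close. It gives the time, the measured TCP pose, the force, the opening and the grip force at its end, in the units of the state.
- manip.get_state(): the state, without advancing time (a new reading comes with each control period).
- manip.get_image(name): name is "side" or "top" or "wrist"; returns the picture (480x640x3 uint8, red, green, blue); there is no depth.
- manip.camera_info(name): a dict with "camera_matrix" (3x3 intrinsics, pixels), "eye" and "orientation" of the camera in the world; the wrist camera has in their place "tool_from_camera" (4x4, takes a point from camera to tool coordinates, whose origin is the TCP and whose axes are the flange's). Camera axes: x right, y down, z forward; pixel columns grow to the right and rows downward; lengths in m; the calibration is good to about 2 mm. A picture is of the moment at which its call begins: read the wrist's pose just before it. camera_info takes no time and is no camera call.
- manip.sign_off(): hands the job in; it is judged then, once.
The state is a dict: "clock": time; "qpos": joint angles; "qd": joint speeds; "effort": joint torques, N m; "position": TCP position; "ee_rot": TCP orientation; "contact_force": force on the tool from outside, world axes, zero at the start; "moment": the same for the moment, N m; "width": finger opening in m; "gripper_force": force on a finger pad.
Only numpy, scipy, OpenCV 4.12 (cv2) and the standard library are available. Lean on these libraries where they do the work, as an engineer would, in place of code of your own. Each camera call takes 0.05 s, during which the arm holds its last target. There are 200 camera calls.

## Working session

There is one attempt and no reset: what is moved stays moved. The work goes in short steps, Python scripts to look and compute and a shell command to move; the robot and the scene stay as the last step left them, time stands still between calls to the robot, and variables do not carry over. Pictures are saved under pics/ and viewed, at most 14 in all, crops included, and the job is handed in when it is done.

```bash
ls; mkdir -p pics; python3 - <<'E'
from rig import manip
import cv2, numpy as np
np.set_printoptions(precision=4,suppress=True)
print(manip.get_state())
for n in ["top","side"]:
    i=manip.get_image(n); cv2.imwrite(f"pics/{n}0.png",i[:,:,::-1])
for n in ["top","side","wrist"]: print(n,manip.camera_info(n))
print(manip.grip_point_offset)
E
```

```text
pics
{'clock': 0.0, 'qpos': array([-1.296 ,  0.2766,  1.5061, -0.    ,  1.3607, -0.121 ]), 'qd': array([ 0.0004, -0.001 , -0.0006,  0.0012,  0.0012,  0.0003]), 'effort': array([ -0.0002, -41.6773, -24.5805,   0.    ,   0.0111,  -0.    ]), 'position': array([ 0.2215, -0.53  ,  0.2304]), 'ee_rot': array([-0.0009,  0.9805,  0.1966, -0.0001]), 'contact_force': array([-0.4116,  0.9566,  0.0995]), 'moment': array([ 0.0095,  0.0116, -0.039 ]), 'gripper_force': 0.0, 'width': 0.08524876304803576}
top {'camera_matrix': array([[458.1011,   0.    , 317.9894],
       [  0.    , 458.1011, 242.3767],
       [  0.    ,   0.    ,   1.    ]]), 'eye': array([ 0.3257, -0.1659,  1.5199]), 'orientation': array([-0.0529,  0.7079, -0.7028,  0.0459])}
side {'camera_matrix': array([[441.2602,   0.    , 319.708 ],
       [  0.    , 441.2602, 237.6748],
       [  0.    ,   0.    ,   1.    ]]), 'eye': array([0.4067, 0.709 , 0.8773]), 'orientation': array([ 0.0296, -0.0721,  0.9076, -0.4125])}
wrist {'camera_matrix': array([[359.9894,   0.    , 329.0252],
       [  0.    , 359.9894, 239.7324],
       [  0.    ,   0.    ,   1.    ]]), 'tool_from_camera': array([[-0.0007, -0.9462, -0.3237,  0.0831],
       [ 1.    , -0.0007, -0.    , -0.0004],
       [-0.0002, -0.3237,  0.9462, -0.1434],
       [ 0.    ,  0.    ,  0.    ,  1.    ]])}
0.0187
```

View pics/top0.png

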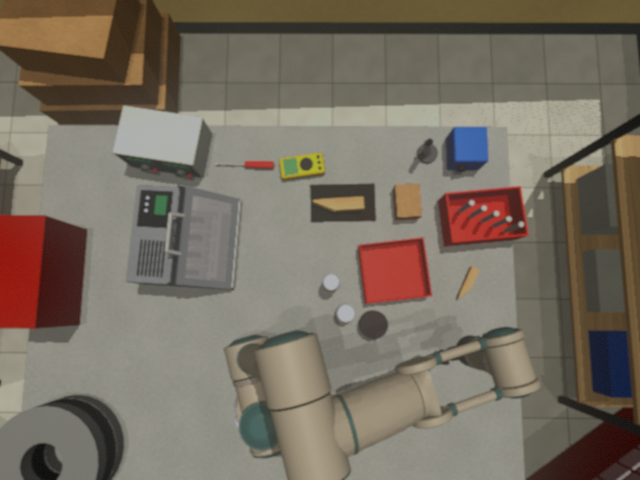

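View pics/side0.png

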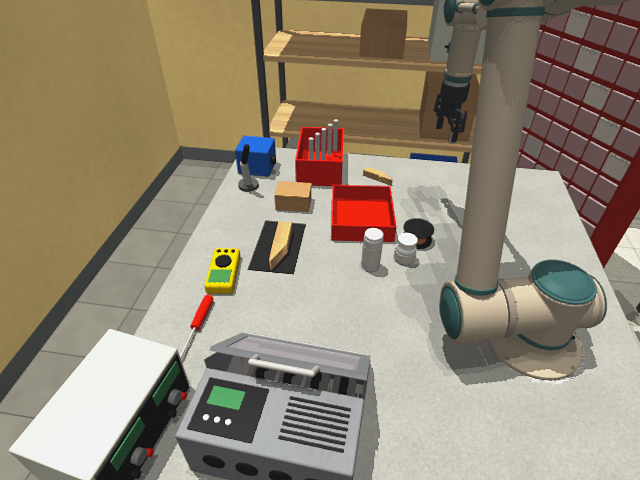

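The top view shows the unit at left (about 127–240, 185–290), its front facing right. The mat with the large wedge is at (343,203), nose left, and the red tote is at (395,270). A small decoy wedge is at (468,283) and a decoy red box holding rods at (484,215). The side view shows the door shut, with its grab bar at (283,367).

```bash
cat > h.py <<'E'
from rig import manip
import cv2, numpy as np
from scipy.spatial.transform import Rotation as R
np.set_printoptions(precision=4,suppress=True)
def q2m(q): return R.from_quat([q[1],q[2],q[3],q[0]]).as_matrix()
def cam(n):
    c=manip.camera_info(n); K=c["camera_matrix"]
    if n=="wrist":
        s=manip.get_state(); T=c["tool_from_camera"]; M=q2m(s["ee_rot"])
        return K, s["position"]+M@T[:3,3], M@T[:3,:3]
    return K, c["eye"], q2m(c["orientation"])
def ray(C,uv,z):
    K,e,M=C; uv=np.atleast_2d(uv).astype(float)
    d=np.c_[(uv-[K[0,2],K[1,2]])/K[0,0],np.ones(len(uv))]@M.T
    return e+d*((z-e[2])/d[:,2])[:,None]
def proj(C,P):
    K,e,M=C; p=(np.atleast_2d(P)-e)@M; return p[:,:2]/p[:,2:]*K[0,0]+[K[0,2],K[1,2]]
def tri(C1,uv1,C2,uv2):
    A=[];b=[]
    for C,uv in((C1,uv1),(C2,uv2)):
        p=ray(C,uv,0)[0]; d=p-C[1]; d/=np.linalg.norm(d); Q=np.eye(3)-np.outer(d,d); A.append(Q);b.append(Q@C[1])
    return np.linalg.lstsq(np.vstack(A),np.hstack(b),rcond=None)[0]
def shot(n,f):
    C=cam(n); i=manip.get_image(n)[:,:,::-1].copy(); cv2.imwrite(f"pics/{f}.png",i); return C,i
def blobs(img,lo,hi,amin=50):
    m=cv2.inRange(cv2.cvtColor(img,cv2.COLOR_BGR2HSV),np.array(lo),np.array(hi))
    cs,_=cv2.findContours(m,cv2.RETR_EXTERNAL,cv2.CHAIN_APPROX_NONE)
    return [c for c in cs if cv2.contourArea(c)>amin]
E
python3 - <<'E'
from h import *
i=cv2.imread("pics/top0.png"); C=cam("top")
print(ray(C,[[320,240],[320,140],[220,240]],0))
for nm,lo,hi,z,a in [("mat",(0,0,0),(180,120,55),.003,800),("wood",(8,60,120),(25,200,255),.035,80),("red",(0,150,80),(8,255,255),.06,800),("redb",(172,150,80),(180,255,255),.06,800)]:
    for c in blobs(i,lo,hi,a):
        x,y,w,h=cv2.boundingRect(c)
        r=cv2.boxPoints(cv2.minAreaRect(c)); ap=cv2.approxPolyDP(c,2,True)[:,0]
        if w>160 or y<120 or y>320: continue
        print(nm,(x,y,w,h),"\n",ray(C,r,z)[:,:2].round(3).tolist(),"\n  poly",ap.tolist() if len(ap)<9 else '')
a=cv2.resize(i[170:300,110:260],None,fx=4,fy=4,interpolation=cv2.INTER_CUBIC); b=cv2.imread("pics/side0.png")
cv2.imwrite("pics/c1.png",a)
cv2.imwrite("pics/c2.png",cv2.resize(b[320:480,170:380],None,fx=3.7,fy=3.7,interpolation=cv2.INTER_CUBIC))
E
```

```text
[[ 0.5477 -0.1566  0.    ]
 [ 0.8973 -0.1541  0.    ]
 [ 0.5455  0.1794  0.    ]]
wood (458, 266, 22, 33) 
 [[0.359, -0.598], [0.463, -0.646], [0.451, -0.674], [0.347, -0.626]] 
  poly [[470, 267], [458, 298], [472, 286], [479, 270]]
wood (313, 196, 52, 15) 
 [[0.682, -0.132], [0.693, -0.3], [0.649, -0.302], [0.638, -0.135]] 
  poly [[364, 207], [362, 196], [313, 200], [333, 210]]
wood (395, 183, 27, 34) 
 [[0.732, -0.403], [0.74, -0.486], [0.625, -0.492], [0.618, -0.411]] 
  poly [[396, 184], [397, 215], [420, 216], [419, 184]]
wood (563, 164, 38, 20) 
 [[0.775, -0.948], [0.847, -1.065], [0.799, -1.09], [0.727, -0.973]] 
  poly [[564, 182], [572, 183], [579, 176], [600, 165], [573, 164], [564, 170]]
wood (615, 134, 25, 24) 
 [[0.91, -1.147], [0.91, -1.227], [0.83, -1.22], [0.829, -1.14]] 
  poly [[615, 141], [617, 156], [639, 156], [639, 135], [627, 134]]
red (359, 238, 72, 65) 
 [[0.523, -0.28], [0.55, -0.488], [0.365, -0.507], [0.338, -0.302]] 
  poly [[421, 238], [359, 247], [366, 302], [430, 294]]
red (0, 215, 47, 113) 
 [[0.615, 0.889], [0.616, 0.738], [0.256, 0.705], [0.255, 0.851]] 
  poly [[0, 215], [0, 327], [35, 327], [46, 218]]
red (445, 187, 83, 57) 
 [[0.695, -0.558], [0.721, -0.818], [0.554, -0.824], [0.528, -0.568]] 
  poly [[519, 187], [446, 194], [445, 206], [449, 224], [447, 232], [450, 242], [526, 235]]
```

View pics/c1.png

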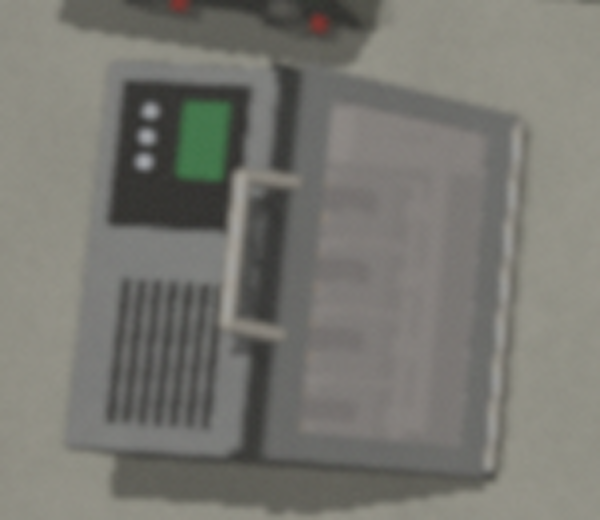

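The crop shows the unit slightly turned. The rear top corners are near crop (110,62) and (68,448). The grab bar runs (240,174)–(228,328) and the front edge (522,118)–(490,475). Behind the pane there appear to be packs.

```bash
python3 - <<'E'
from h import *
C=cam("top"); f=lambda p:(np.array(p,float)+.5)/4-.5+[110,170]
rr=ray(C,f([[110,62],[68,448]]),.145); print("rear corners",rr, np.linalg.norm(rr[0]-rr[1]))
b=ray(C,f([[240,174],[228,328]]),.187); print("bar",b,np.linalg.norm(b[0]-b[1]))
fr=ray(C,f([[522,118],[490,475]]),.025); print("front",fr,np.linalg.norm(fr[0]-fr[1]))
for A,B in((rr,0),(b,0),(fr,0)):
    d=A[1]-A[0]; print("yaw",np.degrees(np.arctan2(d[1],d[0]))-90, "mid",A.mean(0))
E
```

```text
rear corners [[0.6946 0.4101 0.145 ]
 [0.3962 0.423  0.145 ]] 0.2986037376742772
bar [[0.5982 0.2901 0.187 ]
 [0.4829 0.2928 0.187 ]] 0.11536605088292422
front [[0.6805 0.1114 0.025 ]
 [0.383  0.1281 0.025 ]] 0.2979247695428344
yaw 87.53310550703915 mid [0.5454 0.4165 0.145 ]
yaw 88.65383433548337 mid [0.5406 0.2914 0.187 ]
yaw 86.79129795786505 mid [0.5318 0.1198 0.025 ]
```

View pics/c2.png

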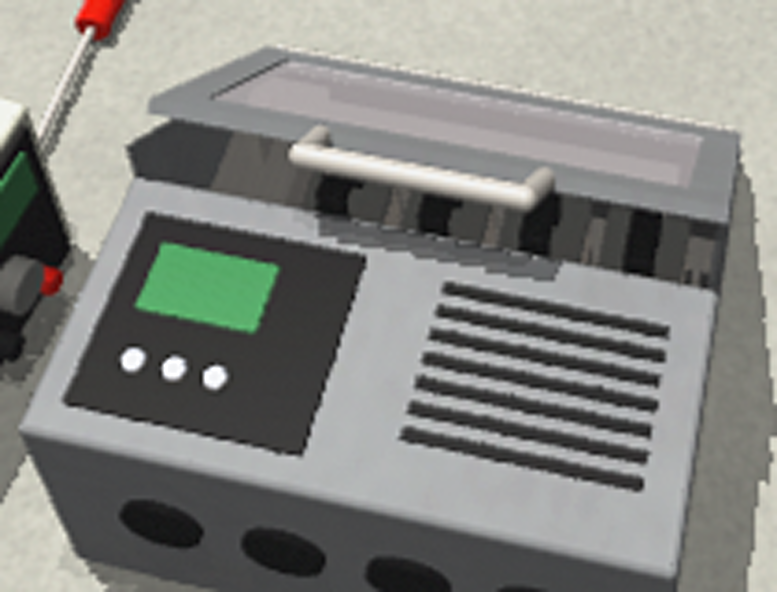

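The side view shows four dark bails behind the grab bar, so all four bays look filled. The unit pose is origin ≈ (0.531, 0.118) with yaw ≈ 87.2°, and the bar, front and rear estimates agree to about 3 mm. I'll move above the bar and check from the wrist camera.

```bash
python3 -m handwheel '[{"translation":[0,0,-0.01],"angular":[0,0,6.4],"hand":0.2},{"translation":[0,0,-0.01],"angular":[0,0,6.4],"hand":0.2},{"translation":[0,0,-0.01],"angular":[0,0,6.4],"hand":0.4},{"translation":[0,0,-0.01],"angular":[0,0,6.4],"hand":0.4},{"translation":[0.013,-0.038,0],"angular":[0,0,0],"hand":0.4},{"translation":[0.013,-0.038,0],"angular":[0,0,0],"hand":0.4},{"translation":[0.013,-0.038,0],"angular":[0,0,0],"hand":0.4},{"translation":[0.013,-0.038,0],"angular":[0,0,0],"hand":0.4},{"translation":[0.013,-0.038,0],"angular":[0,0,0],"hand":0.4},{"translation":[0.013,-0.038,0],"angular":[0,0,0],"hand":0.4}]' 40
python3 -m handwheel '[{"translation":[0.013,-0.038,0],"angular":[0,0,0],"hand":0.4},{"translation":[0.013,-0.038,0],"angular":[0,0,0],"hand":0.4},{"translation":[0.013,-0.038,0],"angular":[0,0,0],"hand":0.4},{"translation":[0.013,-0.038,0],"angular":[0,0,0],"hand":0.4},{"translation":[0.013,-0.038,0],"angular":[0,0,0],"hand":0.4},{"translation":[0.013,-0.038,0],"angular":[0,0,0],"hand":0.4},{"translation":[0.013,-0.038,0],"angular":[0,0,0],"hand":0.4},{"translation":[0.013,-0.038,0],"angular":[0,0,0],"hand":0.4},{"translation":[0.013,-0.038,0],"angular":[0,0,0],"hand":0.4},{"translation":[0.013,-0.038,0],"angular":[0,0,0],"hand":0.4}]'
python3 - <<'E'
from h import *
C,i=shot("wrist","w0"); s=manip.get_state(); print(s["position"],s["ee_rot"],s["width"],s["qpos"])
E
```

```text
clock: 0.93
position: [0.3113, -0.3048, 0.2709]
ee_rot: [-0.0, 1.0, -0.026, -0.0]
contact_force: [-0.2, -0.1, 0.3]
width: 0.0512
gripper_force: 0.0
clock: 1.77
position: [0.4604, 0.0681, 0.2711]
ee_rot: [0.0, 1.0, -0.025, -0.0]
contact_force: [1.5, -0.6, 0.1]
width: 0.0512
gripper_force: 0.0
[0.4632 0.0753 0.271 ] [-0.0042  0.9997 -0.023   0.0013] 0.051004748566829614 [0.0062 0.0908 1.6443 0.0085 1.4036 1.6216]
```

View pics/w0.png

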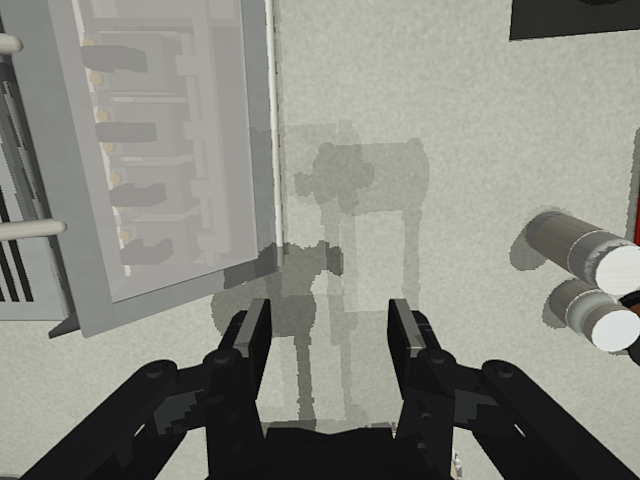

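The wrist view shows four packs with dark bails under the pane at rows 55–255, so all four bays are full. The grab bar legs are at (0,45) and (40,230). Next I go over the bar, descend and pinch.

```bash
python3 -m handwheel '[{"translation":[0.011,-0.0365,0],"angular":[0,0,0],"hand":0.5},{"translation":[0.011,-0.0365,0],"angular":[0,0,0],"hand":0.5},{"translation":[0.011,-0.0365,0],"angular":[0,0,0],"hand":0.55},{"translation":[0.011,-0.0365,0],"angular":[0,0,0],"hand":0.55},{"translation":[0.011,-0.0365,0],"angular":[0,0,0],"hand":0.55},{"translation":[0.011,-0.0365,0],"angular":[0,0,0],"hand":0.55},{"translation":[0,0,0],"angular":[0,0,0],"hand":0.55},{"translation":[0,0,0],"angular":[0,0,0],"hand":0.55},{"translation":[0,0,0],"angular":[0,0,0],"hand":0.55}]'
python3 - <<'E'
from h import *
C,i=shot("wrist","w1"); s=manip.get_state(); print(s["position"],s["ee_rot"],s["width"])
O=np.array([.531,.118]); a=np.radians(87.2); ux=np.array([np.cos(a),np.sin(a)]); uy=np.array([-ux[1],ux[0]])
for y in(-55,-.001,55):
    p=np.r_[O+.175*ux+y/1000*uy,.187]; print(y,p,proj(C,p))
    cv2.circle(i,tuple(int(v) for v in proj(C,p)[0]),3,(0,0,255),-1)
cv2.imwrite("pics/w1b.png",i)
E
```

```text
clock: 2.57
position: [0.537, 0.2807, 0.2705]
ee_rot: [0.001, 1.0, -0.025, -0.001]
contact_force: [-0.2, -0.0, 0.5]
width: 0.0383
gripper_force: 0.0
[0.537  0.2802 0.2709] [ 0.0007  0.9997 -0.0258 -0.0006] 0.038106432137823554
-55 [0.5945 0.2901 0.187 ] [[309.1929 160.72  ]]
-0.001 [0.5395 0.2928 0.187 ] [[310.8575 244.3352]]
55 [0.4846 0.2955 0.187 ] [[312.292  316.3892]]
```

View pics/w1b.png

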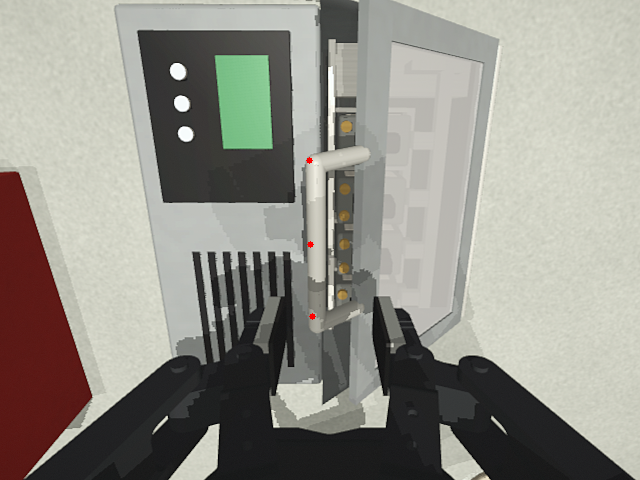

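The bar is at column 316, rows 160–325. My model predicted column 311, so the unit sits about 2.5 mm further to -y. I'll shift and descend.

```bash
python3 -m handwheel '[{"translation":[0.002,-0.01,0.01],"angular":[0,0,0],"hand":0.65},{"translation":[0,0,0.02],"angular":[0,0,0],"hand":0.65},{"translation":[0,0,0.02],"angular":[0,0,0],"hand":0.65},{"translation":[0,0,0.02],"angular":[0,0,0],"hand":0.65},{"translation":[0,0,0.017],"angular":[0,0,0],"hand":0.65},{"translation":[0,0,0.016],"angular":[0,0,0],"hand":0.65},{"translation":[0,0,0],"angular":[0,0,0],"hand":1},{"translation":[0,0,0],"angular":[0,0,0],"hand":1},{"translation":[0,0,0],"angular":[0,0,0],"hand":1},{"translation":[0,0,0],"angular":[0,0,0],"hand":1}]' 40
python3 - <<'E'
import numpy as np
# bar arc about hinge r=.235, z0=.03: door 0 => elev 42deg; deltas along unit x (tool y = -unit x), tool z = -dz
e=np.radians(np.linspace(42,180,24)); x=.235*np.cos(e); z=.03+.235*np.sin(e)
print(np.c_[-np.diff(x),-np.diff(z)].round(4).tolist())
E
```

```text
clock: 3.45
position: [0.5385, 0.2888, 0.1672]
ee_rot: [0.002, 1.0, -0.026, -0.002]
contact_force: [-1.9, -5.1, -8.9]
width: 0.0109
gripper_force: 38.8
[[0.0174, -0.0174], [0.0191, -0.0155], [0.0206, -0.0134], [0.0219, -0.0112], [0.023, -0.0088], [0.0238, -0.0064], [0.0243, -0.0038], [0.0246, -0.0013], [0.0246, 0.0013], [0.0243, 0.0038], [0.0238, 0.0064], [0.023, 0.0088], [0.0219, 0.0112], [0.0206, 0.0134], [0.0191, 0.0155], [0.0174, 0.0174], [0.0155, 0.0191], [0.0134, 0.0206], [0.0112, 0.0219], [0.0088, 0.023], [0.0064, 0.0238], [0.0038, 0.0243], [0.0013, 0.0246]]
```

```bash
python3 -m handwheel '[{"translation":[0,0.0174,-0.0174],"angular":[0,0,0],"hand":1},{"translation":[0,0.0191,-0.0155],"angular":[0,0,0],"hand":1},{"translation":[0,0.0206,-0.0134],"angular":[0,0,0],"hand":1},{"translation":[0,0.0219,-0.0112],"angular":[0,0,0],"hand":1},{"translation":[0,0.023,-0.0088],"angular":[0,0,0],"hand":1},{"translation":[0,0.0238,-0.0064],"angular":[0,0,0],"hand":1},{"translation":[0,0.0243,-0.0038],"angular":[0,0,0],"hand":1},{"translation":[0,0.0246,-0.0013],"angular":[0,0,0],"hand":1}]'
python3 -m handwheel '[{"translation":[0,0.0246,0.0013],"angular":[0,0,0],"hand":1},{"translation":[0,0.0243,0.0038],"angular":[0,0,0],"hand":1},{"translation":[0,0.0238,0.0064],"angular":[0,0,0],"hand":1},{"translation":[0,0.023,0.0088],"angular":[0,0,0],"hand":1},{"translation":[0,0.0219,0.0112],"angular":[0,0,0],"hand":1},{"translation":[0,0.0206,0.0134],"angular":[0,0,0],"hand":1}]'
python3 -m handwheel '[{"translation":[0,0.0191,0.0155],"angular":[0,0,0],"hand":1},{"translation":[0,0.0174,0.0174],"angular":[0,0,0],"hand":1},{"translation":[0,0.0155,0.0191],"angular":[0,0,0],"hand":1},{"translation":[0,0.0134,0.0206],"angular":[0,0,0],"hand":1},{"translation":[0,0.0112,0.0219],"angular":[0,0,0],"hand":1}]'
```

```text
clock: 4.12
position: [0.5291, 0.1161, 0.242]
ee_rot: [-0.001, 1.0, -0.026, -0.003]
contact_force: [3.1, 2.8, -30.0]
width: 0.0106
gripper_force: 38.7
clock: 4.62
position: [0.5222, -0.0175, 0.1993]
ee_rot: [-0.005, 1.0, -0.026, -0.002]
contact_force: [-0.7, 13.4, -15.1]
width: 0.0108
gripper_force: 38.8
clock: 5.03
position: [0.5182, -0.0938, 0.106]
ee_rot: [-0.005, 1.0, -0.027, -0.001]
contact_force: [-0.7, 14.9, -4.3]
width: 0.0107
gripper_force: 38.9
```

```bash
python3 -m handwheel '[{"translation":[0,0.0088,0.023],"angular":[0,0,0],"hand":1},{"translation":[0,0.0064,0.0238],"angular":[0,0,0],"hand":1},{"translation":[0,0.0038,0.0243],"angular":[0,0,0],"hand":1},{"translation":[0,0.001,0.02],"angular":[0,0,0],"hand":1},{"translation":[0,0,0.004],"angular":[0,0,0],"hand":1},{"translation":[0,0,0],"angular":[0,0,0],"hand":1},{"translation":[0,0,0],"angular":[0,0,0],"hand":1}]'
```

```text
clock: 5.62
position: [0.5174, -0.113, 0.0121]
ee_rot: [-0.004, 1.0, -0.027, -0.002]
contact_force: [-1.3, 13.4, 0.1]
width: 0.0105
gripper_force: 42.0
```

```bash
python3 -m handwheel '[{"translation":[0,-0.001,0.002],"angular":[0,0,0],"hand":1},{"translation":[0,-0.001,0.001],"angular":[0,0,0],"hand":1},{"translation":[0,0,0],"angular":[0,0,0],"hand":1},{"translation":[0,0,0],"angular":[0,0,0],"hand":1}]'
```

```text
clock: 5.95
position: [0.5176, -0.113, 0.0118]
ee_rot: [-0.002, 1.0, -0.026, -0.001]
contact_force: [-8.7, 9.0, 19.4]
width: 0.0104
gripper_force: 43.9
```

The door is at its stop (19 N upward). I'll release it, rise and go over the wedge.

```bash
python3 -m handwheel '[{"translation":[0,0,-0.002],"angular":[0,0,0],"hand":0.6},{"translation":[0,0,0],"angular":[0,0,0],"hand":0.6},{"translation":[0,0,0],"angular":[0,0,0],"hand":0.6},{"translation":[0,0,-0.03],"angular":[0,0,0],"hand":0.5},{"translation":[0,0,-0.04],"angular":[0,0,0],"hand":0.2},{"translation":[0,0,-0.04],"angular":[0,0,0],"hand":0.1},{"translation":[0,0,-0.04],"angular":[0,0,0],"hand":0.1},{"translation":[0.0255,0.0255,-0.015],"angular":[0,0,0],"hand":0},{"translation":[0.0255,0.0255,-0.015],"angular":[0,0,0],"hand":0},{"translation":[0.0255,0.0255,-0.015],"angular":[0,0,0],"hand":0}]'
python3 -m handwheel '[{"translation":[0.0255,0.0255,-0.015],"angular":[0,0,0],"hand":0},{"translation":[0.0255,0.0255,-0.015],"angular":[0,0,0],"hand":0},{"translation":[0.0255,0.0255,-0.015],"angular":[0,0,0],"hand":0},{"translation":[0,0,0],"angular":[0,0,-6.9],"hand":0},{"translation":[0,0,0],"angular":[0,0,-6.9],"hand":0},{"translation":[0,0,0],"angular":[0,0,-6.9],"hand":0},{"translation":[0,0,0],"angular":[0,0,-6.9],"hand":0},{"translation":[0,0,0],"angular":[0,0,-6.9],"hand":0},{"translation":[0,0,0],"angular":[0,0,-6.9],"hand":0},{"translation":[0,0,0],"angular":[0,0,-6.9],"hand":0}]'
python3 -m handwheel '[{"translation":[0,0,0],"angular":[0,0,-6.9],"hand":0},{"translation":[0,0,0],"angular":[0,0,-6.9],"hand":0},{"translation":[0,0,0],"angular":[0,0,-6.9],"hand":0},{"translation":[0,0,0],"angular":[0,0,-6.9],"hand":0},{"translation":[0,0,0],"angular":[0,0,-6.9],"hand":0},{"translation":[0,0,0],"angular":[0,0,-6.9],"hand":0},{"translation":[0,0,0],"angular":[0,0,-6.9],"hand":0},{"translation":[0,0,0],"angular":[0,0,0],"hand":0},{"translation":[0,0,0],"angular":[0,0,0],"hand":0}]'
python3 - <<'E'
from h import *
C,i=shot("wrist","w2"); s=manip.get_state(); M=q2m(s["ee_rot"]);print(s["position"],np.degrees(np.arctan2(M[1,0],M[0,0])),M[:,2])
for c in blobs(i,(8,60,120),(25,200,255),1500):
    ap=cv2.approxPolyDP(c,4,True)[:,0]; print(cv2.boundingRect(c),ap.tolist(),"\n",ray(C,ap,.038)[:,:2])
C,i=shot("top","t2"); cv2.imwrite("pics/t2c.png",cv2.resize(i[170:300,110:260],None,fx=4,fy=4,interpolation=cv2.INTER_CUBIC))
E
```

```text
clock: 6.78
position: [0.5933, -0.1972, 0.2082]
ee_rot: [0.001, 1.0, -0.025, 0.002]
contact_force: [0.5, 0.0, -0.3]
width: 0.0853
gripper_force: 0.0
clock: 7.62
position: [0.6648, -0.277, 0.2506]
ee_rot: [0.0, 0.922, 0.388, 0.0]
contact_force: [-0.3, -0.1, 0.4]
width: 0.0852
gripper_force: 0.0
clock: 8.37
position: [0.6646, -0.2767, 0.2506]
ee_rot: [0.0, 0.685, 0.728, 0.0]
contact_force: [-0.3, -0.4, 0.7]
width: 0.0852
gripper_force: 0.0
[ 0.6645 -0.2766  0.2506] 93.49931747988897 [ 0.0006 -0.0003 -1.    ]
(276, 325, 103, 61) [[276, 325], [280, 385], [375, 385], [378, 325]] 
 [[ 0.6125 -0.4209]
 [ 0.6184 -0.5044]
 [ 0.7334 -0.4975]
 [ 0.7283 -0.414 ]]
(311, 39, 44, 187) [[350, 39], [311, 127], [313, 225], [351, 225]] 
 [[ 0.6737 -0.128 ]
 [ 0.6428 -0.2037]
 [ 0.6491 -0.2999]
 [ 0.6882 -0.2976]]
```

View pics/w2.png

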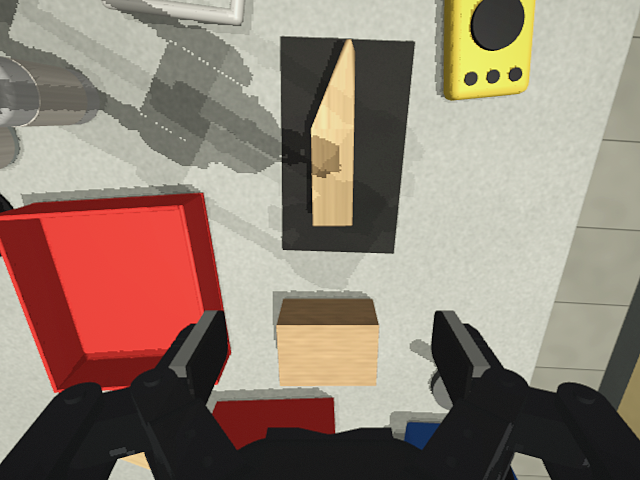

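View pics/t2c.png

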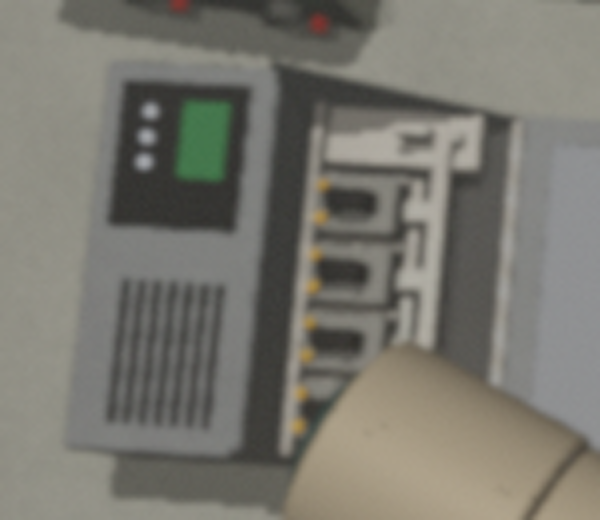

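The wedge top outline measures 39 × 171 mm, so it is the right one. Its heading is 93.4° and the grip spot is (0.6675, −0.279). The top crop shows the door fully down (edge at crop x≈520), four packs, and the locking bar and plate at upper right. Next I grasp the wedge.

```bash
python3 -m handwheel '[{"translation":[-0.002,0.003,0.035],"angular":[0,0,0],"hand":0},{"translation":[0,0,0.041],"angular":[0,0,0],"hand":0},{"translation":[0,0,0.041],"angular":[0,0,0],"hand":0},{"translation":[0,0,0.041],"angular":[0,0,0],"hand":0},{"translation":[0,0,0.041],"angular":[0,0,0],"hand":0},{"translation":[0,0,0.03],"angular":[0,0,0],"hand":0},{"translation":[0,0,0.013],"angular":[0,0,0],"hand":0.1},{"translation":[0,0,0],"angular":[0,0,0],"hand":0.3},{"translation":[0,0,0],"angular":[0,0,0],"hand":1},{"translation":[0,0,0],"angular":[0,0,0],"hand":1}]' 80
python3 -m handwheel '[{"translation":[0,0,0],"angular":[0,0,0],"hand":1},{"translation":[0,0,0],"angular":[0,0,0],"hand":1},{"translation":[0,0,0],"angular":[0,0,0],"hand":1},{"translation":[0,0,-0.02],"angular":[0,0,0],"hand":1},{"translation":[0,0,-0.04],"angular":[0,0,0],"hand":1},{"translation":[0,0,-0.04],"angular":[0,0,0],"hand":1},{"translation":[0,0,0],"angular":[0,0,6.3],"hand":1},{"translation":[0,0,0],"angular":[0,0,0],"hand":1},{"translation":[0,0,0],"angular":[0,0,0],"hand":1}]'
```

```text
clock: 9.3
position: [0.6693, -0.2792, 0.0113]
ee_rot: [0.002, 0.684, 0.729, 0.001]
contact_force: [-2.5, -0.8, 1.9]
width: 0.0415
gripper_force: 0.5
clock: 10.05
position: [0.6668, -0.2778, 0.1089]
ee_rot: [-0.0, 0.722, 0.692, -0.0]
contact_force: [-0.3, 0.2, -2.4]
width: 0.0383
gripper_force: 80.7
```

```bash
python3 -m handwheel '[{"translation":[0.0346,-0.0049,0],"angular":[0,0,0],"hand":1},{"translation":[0.0346,-0.0049,0],"angular":[0,0,0],"hand":1},{"translation":[0.0346,-0.0049,0],"angular":[0,0,0],"hand":1},{"translation":[0.0346,-0.0049,0],"angular":[0,0,0],"hand":1},{"translation":[0.0346,-0.0049,0],"angular":[0,0,0],"hand":1},{"translation":[0.0346,-0.0049,0],"angular":[0,0,0],"hand":1},{"translation":[0,0,0],"angular":[0,0,0],"hand":1},{"translation":[0,0,0],"angular":[0,0,0],"hand":1},{"translation":[0,0,0],"angular":[0,0,0],"hand":1}]'
python3 - <<'E'
from h import *
C,i=shot("wrist","w3"); s=manip.get_state(); M=q2m(s["ee_rot"]);print(s["position"],np.degrees(np.arctan2(M[1,0],M[0,0])),M[:,2])
def U(p,O=(.531,.117),a=87.2):
    a=np.radians(a); ux=np.array([np.cos(a),np.sin(a)]); uy=np.array([-ux[1],ux[0]]); p=np.array(p)/1000
    return np.r_[np.array(O)+p[0]*ux+p[1]*uy,p[2]]
for p in [(0,-145,20),(165,-145,169),(28,-145,45),(28,-127,47),(40,-127,60),(90,-127,80),(28,-100,45),(300,-150,145),(165,-150,145)]:
    u=proj(C,U(p))[0]; print(p,u.round()); 
    if 0<u[0]<640 and 0<u[1]<480: cv2.circle(i,tuple(int(v) for v in u),2,(0,0,255),-1)
cv2.imwrite("pics/w3b.png",i)
E
```

```text
clock: 10.8
position: [0.6466, -0.0693, 0.107]
ee_rot: [-0.001, 0.722, 0.692, -0.001]
contact_force: [-0.2, -0.4, -1.5]
width: 0.0388
gripper_force: 80.7
[ 0.6469 -0.07    0.1073] 87.42458609624295 [-0.0022 -0.0003 -1.    ]
(0, -145, 20) [372. -81.]
(165, -145, 169) [ -699. 12832.]
(28, -145, 45) [ 381. -192.]
(28, -127, 47) [ 339. -196.]
(40, -127, 60) [ 340. -267.]
(90, -127, 80) [ 344. -590.]
(28, -100, 45) [ 275. -192.]
(300, -150, 145) [ -21. 5343.]
(165, -150, 145) [  993. -6582.]
```

View pics/w3b.png

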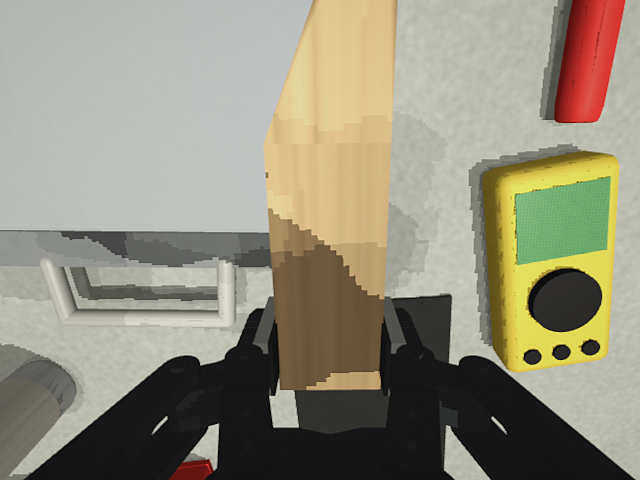

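The wedge is centred and straight in the fingers (edges at columns 279–382). The nose and gap are out of view. I'll rise and shift sideways so the camera sees the gap, plate and cheek.

```bash
python3 -m handwheel '[{"translation":[0,0,-0.04],"angular":[0,0,0],"hand":1},{"translation":[0,0,-0.04],"angular":[0,0,0],"hand":1},{"translation":[0,-0.01,-0.04],"angular":[0,0,0],"hand":1},{"translation":[0.03,-0.015,-0.02],"angular":[0,0,0],"hand":1},{"translation":[0.035,-0.015,-0.01],"angular":[0,0,0],"hand":1},{"translation":[0.035,-0.02,0],"angular":[0,0,0],"hand":1},{"translation":[0.03,0,0],"angular":[0,0,0],"hand":1},{"translation":[0,0,0],"angular":[0,0,0],"hand":1},{"translation":[0,0,0],"angular":[0,0,0],"hand":1},{"translation":[0,0,0],"angular":[0,0,0],"hand":1}]'
python3 - <<'E'
from h import *
C,i=shot("wrist","w4"); s=manip.get_state(); M=q2m(s["ee_rot"]);print(s["position"],np.degrees(np.arctan2(M[1,0],M[0,0])),M[:,2])
def U(p,O=(.531,.117),a=87.2):
    a=np.radians(a); ux=np.array([np.cos(a),np.sin(a)]); uy=np.array([-ux[1],ux[0]]); p=np.array(p)/1000
    return np.r_[np.array(O)+p[0]*ux+p[1]*uy,p[2]]
for p in [(0,-145,20),(82.5,-145,94.5),(28,-145,45),(28,-100,45),(40,-127,60),(90,-127,80),(-195,-150,34),(-235,-55,30),(-235,55,30)]:
    u=proj(C,U(p))[0]; print(p,u.round()); 
    if 0<u[0]<640 and 0<u[1]<480: cv2.circle(i,tuple(int(v) for v in u),2,(0,0,255),-1)
cv2.imwrite("pics/w4b.png",i)
E
```

```text
clock: 11.68
position: [0.5938, 0.0618, 0.2581]
ee_rot: [0.0, 0.723, 0.69, -0.001]
contact_force: [-0.4, -0.5, -1.1]
width: 0.0389
gripper_force: 81.1
[0.5939 0.0615 0.258 ] 87.29718625297653 [-0.0008 -0.001  -1.    ]
(0, -145, 20) [407. 149.]
(82.5, -145, 94.5) [435.  46.]
(28, -145, 45) [415. 120.]
(28, -100, 45) [367. 120.]
(40, -127, 60) [399. 106.]
(90, -127, 80) [408.  38.]
(-195, -150, 34) [402. 321.]
(-235, -55, 30) [321. 348.]
(-235, 55, 30) [230. 348.]
```

View pics/w4b.png

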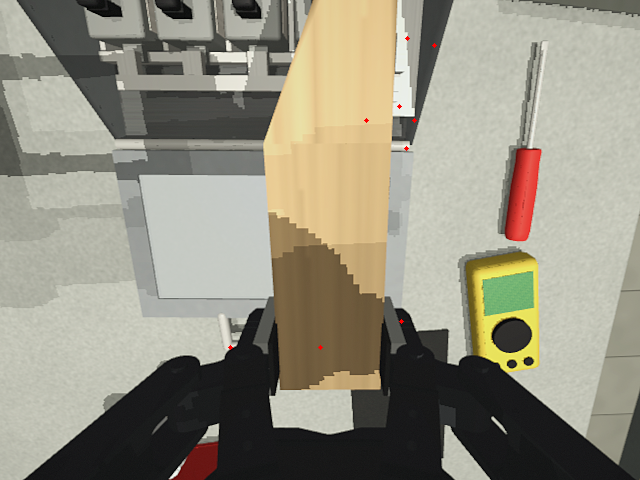

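The model points fall on the ledge corner (414,116) and the door corner (401,318) to within 1–4 mm. I'll check the ledge edges numerically.

```bash
python3 - <<'E'
import cv2
i=cv2.imread("pics/w4.png"); g=cv2.cvtColor(i,cv2.COLOR_BGR2GRAY)
for r in (98,102,106,110,113): print(r,g[r,392:430].tolist())
print("col405",g[90:160,405].tolist())
print("col300 front", g[125:160,200].tolist())
E
```

```text
98 [201, 225, 240, 237, 237, 236, 237, 237, 236, 236, 236, 236, 236, 237, 236, 236, 236, 237, 243, 217, 153, 159, 167, 140, 50, 59, 63, 66, 67, 70, 72, 73, 66, 145, 197, 204, 198, 195]
102 [196, 197, 201, 214, 229, 235, 238, 237, 237, 237, 237, 236, 237, 236, 237, 237, 236, 238, 243, 217, 151, 162, 148, 96, 54, 61, 67, 68, 72, 73, 73, 63, 171, 211, 203, 200, 199, 199]
106 [209, 230, 239, 237, 237, 237, 237, 237, 237, 237, 237, 237, 237, 237, 237, 237, 237, 238, 243, 216, 148, 162, 139, 65, 61, 66, 69, 71, 73, 71, 86, 170, 203, 199, 196, 197, 199, 200]
110 [216, 235, 239, 237, 237, 237, 237, 237, 237, 237, 237, 237, 237, 237, 237, 237, 237, 237, 237, 237, 239, 241, 201, 44, 61, 67, 70, 73, 70, 84, 172, 205, 196, 195, 196, 197, 198, 197]
113 [215, 232, 237, 239, 238, 238, 238, 238, 238, 238, 238, 238, 237, 237, 237, 237, 237, 237, 237, 237, 240, 236, 186, 44, 64, 71, 73, 72, 87, 170, 204, 200, 197, 197, 200, 202, 202, 199]
col405 [236, 236, 236, 236, 236, 236, 236, 237, 237, 237, 237, 236, 236, 237, 237, 237, 237, 237, 237, 237, 237, 237, 237, 237, 240, 254, 163, 34, 69, 76, 74, 76, 78, 77, 75, 75, 77, 74, 72, 72, 73, 73, 67, 67, 67, 69, 70, 71, 57, 50, 63, 169, 196, 207, 221, 237, 241, 226, 213, 202, 172, 120, 156, 192, 194, 192, 191, 191, 191, 192]
col300 front [64, 63, 63, 65, 63, 64, 64, 66, 65, 66, 67, 63, 62, 56, 109, 138, 147, 152, 161, 165, 142, 147, 143, 133, 97, 75, 116, 122, 120, 119, 120, 120, 119, 120, 120]
```

```bash
python3 -m handwheel '[{"translation":[-0.028,0.019,0],"angular":[0,0,0],"hand":1},{"translation":[-0.028,0.019,0],"angular":[0,0,0],"hand":1},{"translation":[-0.028,0.019,0],"angular":[0,0,0],"hand":1},{"translation":[0,0,0.04],"angular":[0,0,0],"hand":1},{"translation":[0,0,0.04],"angular":[0,0,0],"hand":1},{"translation":[0,0,0.04],"angular":[0,0,0],"hand":1},{"translation":[0,0,0.035],"angular":[0,0,0],"hand":1},{"translation":[0,0,0.025],"angular":[0,0,0],"hand":1},{"translation":[0,0,0],"angular":[0,0,0],"hand":1},{"translation":[0,0,0],"angular":[0,0,0],"hand":1}]'
python3 - <<'E'
from h import *
s=manip.get_state(); M=q2m(s["ee_rot"]);print(s["position"],np.degrees(np.arctan2(M[1,0],M[0,0])),M[:,2])
for n in("side","top"): shot(n,n+"5")
a=cv2.imread("pics/side5.png"); cv2.imwrite("pics/s5.png",cv2.resize(a[230:430,170:380],None,fx=2.85,fy=2.85,interpolation=cv2.INTER_CUBIC))
E
```

```text
clock: 12.57
position: [0.6458, -0.0249, 0.077]
ee_rot: [-0.001, 0.724, 0.69, -0.001]
contact_force: [1.2, -1.3, -0.0]
width: 0.0389
gripper_force: 81.0
[ 0.6458 -0.0249  0.077 ] 87.26970632733546 [-0.0038  0.0002 -1.    ]
```

View pics/s5.png

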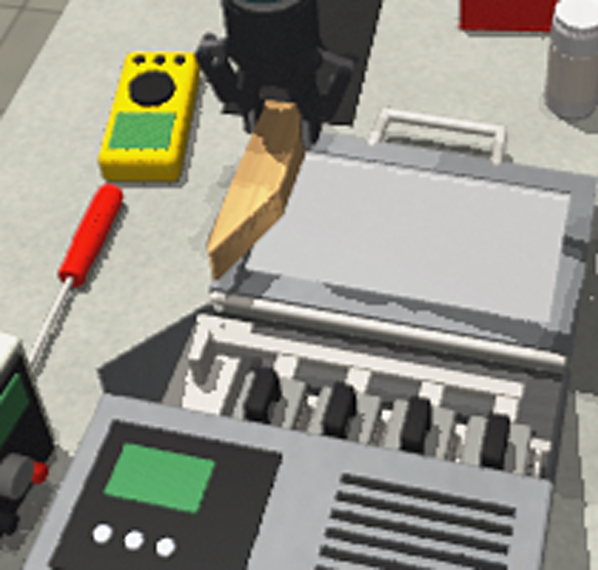

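All four packs are visible (bails at 262, 340, 415 and 495) and the wedge nose at (215,275) points into the gap by the cheek. Lower and drive in.

```bash
python3 -m handwheel '[{"translation":[0,0.0005,0.014],"angular":[0,0,0],"hand":1},{"translation":[0,0,0.0095],"angular":[0,0,0],"hand":1},{"translation":[0.01,0,0],"angular":[0,0,0],"hand":1},{"translation":[0.01,0,0],"angular":[0,0,0],"hand":1},{"translation":[0.01,0,0],"angular":[0,0,0],"hand":1},{"translation":[0.01,0,0],"angular":[0,0,0],"hand":1},{"translation":[0.01,0,0],"angular":[0,0,0],"hand":1},{"translation":[0,0,0],"angular":[0,0,0],"hand":1}]' 100
python3 -m handwheel '[{"translation":[0.01,0,0],"angular":[0,0,0],"hand":1},{"translation":[0.01,0,0],"angular":[0,0,0],"hand":1},{"translation":[0.01,0,0],"angular":[0,0,0],"hand":1},{"translation":[0,0,0],"angular":[0,0,0],"hand":1}]'
```

```text
clock: 13.33
position: [0.6521, 0.0289, 0.0563]
ee_rot: [0.002, 0.723, 0.691, 0.002]
contact_force: [5.0, 0.5, -0.8]
width: 0.0386
gripper_force: 104.0
clock: 13.67
position: [0.6534, 0.0571, 0.056]
ee_rot: [0.002, 0.723, 0.691, 0.002]
contact_force: [4.6, -0.9, -2.9]
width: 0.0382
gripper_force: 104.0
```

```bash
python3 -m handwheel '[{"translation":[0.01,0,0],"angular":[0,0,0],"hand":1},{"translation":[0.01,0,0],"angular":[0,0,0],"hand":1},{"translation":[0.01,0,0],"angular":[0,0,0],"hand":1},{"translation":[0,0,0],"angular":[0,0,0],"hand":1}]'
python3 -m handwheel '[{"translation":[0.01,0,0],"angular":[0,0,0],"hand":1},{"translation":[0.01,0,0],"angular":[0,0,0],"hand":1},{"translation":[0,0,0],"angular":[0,0,0],"hand":1},{"translation":[0,0,0],"angular":[0,0,0],"hand":1}]'
python3 - <<'E'
from h import *
s=manip.get_state(); M=q2m(s["ee_rot"]);print(s["position"],np.degrees(np.arctan2(M[1,0],M[0,0])),M[:,2])
C,a=shot("side","side6"); cv2.imwrite("pics/s6.png",cv2.resize(a[280:430,170:380],None,fx=3.6,fy=3.6,interpolation=cv2.INTER_CUBIC))
E
```

```text
clock: 14.0
position: [0.6546, 0.0874, 0.056]
ee_rot: [0.002, 0.723, 0.691, 0.002]
contact_force: [5.3, 0.0, -1.3]
width: 0.0383
gripper_force: 104.0
clock: 14.33
position: [0.6553, 0.1069, 0.0558]
ee_rot: [0.002, 0.723, 0.691, 0.002]
contact_force: [5.0, 0.5, -2.4]
width: 0.0383
gripper_force: 104.1
[0.6553 0.1069 0.0558] 87.36469069278074 [ 0.0049  0.0003 -1.    ]
```

View pics/s6.png

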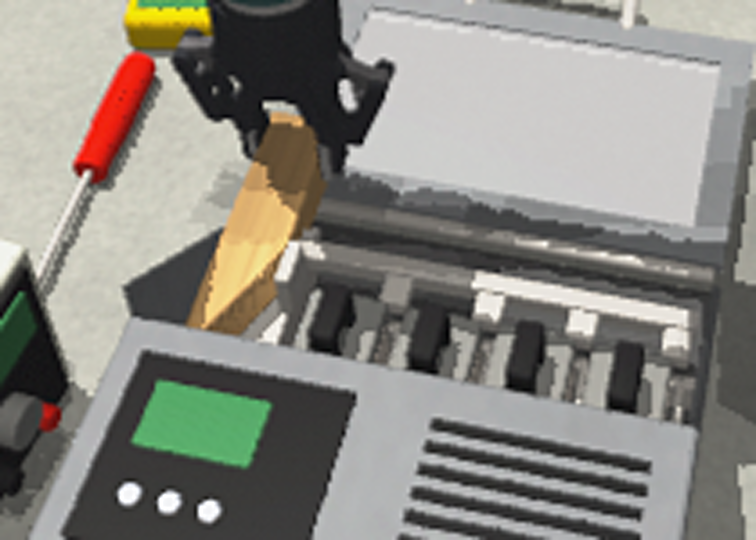

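The wedge is seated along the cheek with its thick end outside. The plate and bar are shifted to +y and the tabs have moved off the lugs. I'll release, rise and look at the bails.

```bash
python3 -m handwheel '[{"translation":[0,0,0],"angular":[0,0,0],"hand":0.42},{"translation":[0,0,0],"angular":[0,0,0],"hand":0.42},{"translation":[0,0,0],"angular":[0,0,0],"hand":0.38},{"translation":[0,0,-0.02],"angular":[0,0,0],"hand":0.38},{"translation":[0,0,-0.04],"angular":[0,0,0],"hand":0.38},{"translation":[0,0,-0.04],"angular":[0,0,0],"hand":0.5},{"translation":[0,0,-0.04],"angular":[0,0,0],"hand":0.5},{"translation":[0,0,-0.04],"angular":[0,0,0],"hand":0.5},{"translation":[0,0,-0.04],"angular":[0,0,0],"hand":0.5},{"translation":[0.022,-0.0316,-0.01],"angular":[0,0,0],"hand":0.5}]'
python3 -m handwheel '[{"translation":[0.022,-0.0316,-0.01],"angular":[0,0,0],"hand":0.5},{"translation":[0.022,-0.0316,-0.01],"angular":[0,0,0],"hand":0.5},{"translation":[0.022,-0.0316,0],"angular":[0,0,0],"hand":0.5},{"translation":[0,0,0],"angular":[0,0,0],"hand":0.5},{"translation":[0,0,0],"angular":[0,0,0],"hand":0.5},{"translation":[0,0,0],"angular":[0,0,0],"hand":0.5}]'
python3 - <<'E'
from h import *
C,i=shot("wrist","w7"); s=manip.get_state(); M=q2m(s["ee_rot"]);print(s["position"],np.degrees(np.arctan2(M[1,0],M[0,0])),M[:,2],s["width"])
for c in blobs(i,(0,0,0),(180,255,45),150):
    x,y,w,h=cv2.boundingRect(c)
    if y>300: continue
    m=cv2.minAreaRect(c); print((x,y,w,h),ray(C,cv2.boxPoints(m),.105)[:,:2].round(4).tolist())
    cv2.rectangle(i,(x,y),(x+w,y+h),(0,0,255),1)
for c in blobs(i,(8,60,120),(25,200,255),1000):
    ap=cv2.approxPolyDP(c,3,True)[:,0]; print("wood",ap.tolist(),ray(C,ap,.08)[:,:2].round(4).tolist())
cv2.imwrite("pics/w7b.png",i)
E
```

```text
clock: 15.22
position: [0.6294, 0.1268, 0.292]
ee_rot: [0.006, 0.725, 0.689, 0.005]
contact_force: [1.5, 0.9, 1.5]
width: 0.0429
gripper_force: 0.0
clock: 15.72
position: [0.5306, 0.2001, 0.3051]
ee_rot: [0.0, 0.723, 0.691, -0.0]
contact_force: [0.6, -0.0, -0.8]
width: 0.0428
gripper_force: 0.0
[0.5311 0.1997 0.3048] 87.36958190479095 [-0.0002 -0.0008 -1.    ] 0.04294691905240971
(23, 298, 614, 182) [[0.199, 0.1152], [0.8531, 0.0853], [0.9141, -0.1825], [0.114, -0.1459]]
(271, 144, 21, 40) [[0.4785, 0.2617], [0.4962, 0.2617], [0.4951, 0.2253], [0.4767, 0.2252]]
(211, 142, 27, 40) [[0.4234, 0.2655], [0.4459, 0.2661], [0.444, 0.2299], [0.4208, 0.2291]]
(165, 68, 38, 9) [[0.3923, 0.324], [0.3938, 0.3301], [0.4256, 0.3275], [0.4243, 0.3213]]
(164, 51, 37, 9) [[0.3953, 0.3429], [0.4261, 0.3414], [0.4251, 0.3353], [0.3942, 0.3367]]
(529, 0, 111, 141) [[0.7029, 0.2647], [0.7302, 0.382], [0.7972, 0.3608], [0.7784, 0.2378]]
wood [[477, 139], [462, 158], [456, 158], [460, 162], [449, 159], [433, 189], [436, 191], [425, 293], [459, 294], [475, 184]] [[0.6789, 0.2558], [0.6655, 0.238], [0.6594, 0.2383], [0.6637, 0.2341], [0.6525, 0.2376], [0.6379, 0.2078], [0.6411, 0.2056], [0.6345, 0.0883], [0.6733, 0.0853], [0.6808, 0.2111]]
```

View pics/w7b.png

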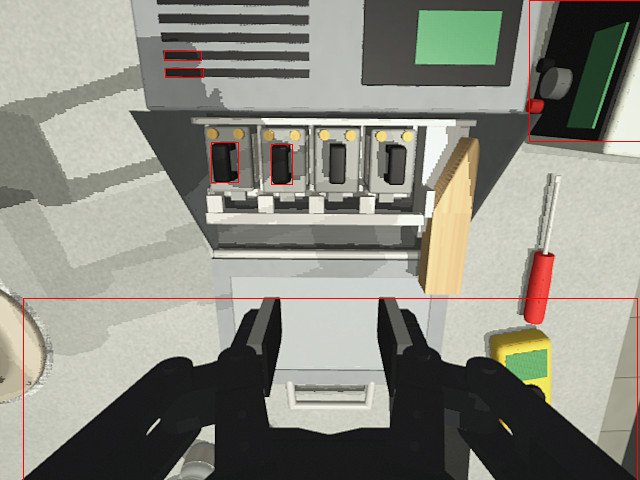

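The wrist view shows the wedge seated (425–478, 139–293) and the bar shifted, with its tabs now between the lugs. The four bails are at about (222,162), (282,162), (338,162) and (396,164).

```bash
python3 - <<'E'
from h import *
i=cv2.imread("pics/w7.png"); C=cam("wrist"); g=cv2.cvtColor(i,cv2.COLOR_BGR2GRAY)
for r in(155,165,172): print(r,g[r,205:415].tolist())
print(ray(C,[[222,162],[282,162],[338,162],[396,164]],.105))
E
```

```text
155 [64, 67, 97, 124, 131, 121, 79, 17, 31, 34, 32, 35, 37, 38, 37, 40, 42, 42, 44, 40, 32, 27, 22, 14, 21, 66, 86, 82, 80, 81, 80, 78, 98, 116, 113, 112, 112, 113, 112, 112, 113, 112, 115, 110, 101, 88, 67, 50, 111, 127, 97, 101, 99, 126, 156, 152, 119, 98, 111, 114, 113, 113, 114, 115, 120, 96, 31, 23, 33, 31, 33, 33, 34, 35, 37, 37, 36, 37, 40, 38, 29, 22, 11, 62, 86, 78, 113, 139, 133, 134, 134, 134, 133, 134, 134, 133, 133, 134, 125, 107, 74, 117, 136, 68, 123, 178, 185, 178, 133, 75, 132, 166, 182, 190, 190, 194, 168, 107, 114, 116, 115, 117, 118, 124, 95, 21, 46, 62, 66, 67, 70, 72, 75, 76, 78, 80, 82, 88, 85, 60, 17, 164, 205, 196, 194, 195, 195, 196, 195, 196, 197, 198, 187, 153, 93, 219, 235, 152, 140, 80, 77, 103, 112, 105, 64, 102, 152, 184, 197, 196, 201, 173, 104, 113, 114, 114, 115, 114, 115, 118, 101, 78, 87, 67, 10, 24, 42, 64, 78, 80, 79, 79, 79, 78, 82, 84, 85, 83, 86, 74, 37, 136, 200, 211, 207, 206, 210, 203, 180, 162]
165 [65, 65, 64, 85, 106, 113, 105, 67, 15, 25, 29, 29, 31, 28, 30, 30, 32, 33, 32, 36, 34, 26, 24, 20, 15, 22, 66, 84, 80, 80, 79, 81, 100, 114, 
[... 1161 characters left out ...]
 41, 36, 27, 21, 28, 52, 60, 67, 102, 126, 132, 130, 130, 130, 130, 131, 131, 131, 133, 127, 112, 80, 98, 135, 93, 187, 218, 171, 150, 117, 85, 124, 162, 183, 188, 188, 192, 162, 97, 105, 111, 113, 114, 117, 101, 47, 32, 50, 58, 61, 63, 66, 69, 71, 74, 77, 78, 82, 85, 73, 34, 120, 186, 199, 195, 194, 195, 195, 195, 196, 196, 199, 191, 167, 112, 187, 209, 151, 161, 133, 67, 96, 101, 116, 101, 85, 140, 176, 194, 195, 194, 195, 201, 172, 102, 110, 112, 113, 113, 115, 121, 107, 87, 68, 11, 23, 43, 62, 74, 74, 75, 76, 76, 77, 79, 78, 80, 80, 80, 68, 26, 166, 207, 198, 201, 207, 208, 197, 178, 141, 66]
[[0.4323 0.2474 0.105 ]
 [0.4885 0.2448 0.105 ]
 [0.541  0.2424 0.105 ]
 [0.5954 0.238  0.105 ]]
```

Bail centres, from the top-face midpoints: x ≈ 0.4295, 0.485, 0.540 and 0.596 at y ≈ 0.246 to 0.239. Their pitch is 55–56 mm, as given. First pack is the y −60 bay.

```bash
python3 -m handwheel '[{"translation":[0.0214,0.0317,0],"angular":[0,0,0],"hand":0.5},{"translation":[0.0214,0.0317,0.01],"angular":[0,0,0],"hand":0.5},{"translation":[0,0,0.035],"angular":[0,0,0],"hand":0.5},{"translation":[0,0,0.04],"angular":[0,0,0],"hand":0.5},{"translation":[0,0,0.04],"angular":[0,0,0],"hand":0.5},{"translation":[0,0,0.04],"angular":[0,0,0],"hand":0.5},{"translation":[0,0,0.03],"angular":[0,0,0],"hand":0.5},{"translation":[0,0,0.02],"angular":[0,0,0],"hand":0.5},{"translation":[0,0,0.01],"angular":[0,0,0],"hand":0.5},{"translation":[0,0,0],"angular":[0,0,0],"hand":0.5}]' 60
python3 -m handwheel '[{"translation":[0,0,0],"angular":[0,0,0],"hand":1},{"translation":[0,0,0],"angular":[0,0,0],"hand":1},{"translation":[0,0,0],"angular":[0,0,0],"hand":1},{"translation":[0,0,0],"angular":[0,0,0],"hand":1}]'
```

```text
clock: 16.6
position: [0.5952, 0.2385, 0.0765]
ee_rot: [-0.001, 0.724, 0.69, -0.003]
contact_force: [-0.8, -0.1, 0.5]
width: 0.0427
gripper_force: 0.0
clock: 16.93
position: [0.5973, 0.2403, 0.0819]
ee_rot: [0.001, 0.723, 0.691, 0.002]
contact_force: [-0.0, -0.6, 1.7]
width: 0.0147
gripper_force: 59.5
```

```bash
python3 -m handwheel '[{"translation":[0,0,-0.01],"angular":[0,0,0],"hand":1},{"translation":[0,0,-0.015],"angular":[0,0,0],"hand":1},{"translation":[0,0,-0.015],"angular":[0,0,0],"hand":1},{"translation":[0,0,0],"angular":[0,0,0],"hand":1}]'
python3 -m handwheel '[{"translation":[0,0,-0.04],"angular":[0,0,0],"hand":1},{"translation":[0,0,-0.04],"angular":[0,0,0],"hand":1},{"translation":[0,0,-0.04],"angular":[0,0,0],"hand":1},{"translation":[0,0,0],"angular":[0,0,-5],"hand":1},{"translation":[0,0,0],"angular":[0,0,-5],"hand":1},{"translation":[0,0,0],"angular":[0,0,0],"hand":1}]'
```

```text
clock: 17.27
position: [0.598, 0.2408, 0.1238]
ee_rot: [0.002, 0.723, 0.691, 0.003]
contact_force: [0.8, 0.6, -2.1]
width: 0.0149
gripper_force: 59.1
clock: 17.77
position: [0.5958, 0.2401, 0.2407]
ee_rot: [0.0, 0.66, 0.752, 0.0]
contact_force: [0.8, -0.5, -4.4]
width: 0.0147
gripper_force: 60.1
```

```bash
python3 -m handwheel '[{"translation":[-0.0363,-0.0106,0],"angular":[0,0,0],"hand":1},{"translation":[-0.0363,-0.0106,0],"angular":[0,0,0],"hand":1},{"translation":[-0.0363,-0.0106,0],"angular":[0,0,0],"hand":1},{"translation":[-0.0363,-0.0106,0],"angular":[0,0,0],"hand":1},{"translation":[-0.0363,-0.0106,0],"angular":[0,0,0],"hand":1},{"translation":[-0.0363,-0.0106,0],"angular":[0,0,0],"hand":1},{"translation":[-0.0363,-0.0106,0],"angular":[0,0,0],"hand":1},{"translation":[-0.0363,-0.0106,0],"angular":[0,0,0],"hand":1},{"translation":[-0.0363,-0.0106,0],"angular":[0,0,0],"hand":1},{"translation":[-0.0363,-0.0106,0],"angular":[0,0,0],"hand":1}]'
python3 -m handwheel '[{"translation":[-0.0363,-0.0106,0],"angular":[0,0,0],"hand":1},{"translation":[-0.0363,-0.0106,0],"angular":[0,0,0],"hand":1},{"translation":[-0.0363,-0.0106,0],"angular":[0,0,0],"hand":1},{"translation":[-0.0363,-0.0106,0],"angular":[0,0,0],"hand":1},{"translation":[-0.0363,-0.0106,0],"angular":[0,0,0],"hand":1},{"translation":[-0.0363,-0.0106,0],"angular":[0,0,0],"hand":1},{"translation":[-0.0363,-0.0106,0],"angular":[0,0,0],"hand":1},{"translation":[-0.0363,-0.0106,0],"angular":[0,0,0],"hand":1},{"translation":[0,0,0],"angular":[0,0,0],"hand":1},{"translation":[0,0,0],"angular":[0,0,0],"hand":1}]'
python3 - <<'E'
from h import *
C,i=shot("wrist","w8"); s=manip.get_state(); M=q2m(s["ee_rot"]);print(s["position"],np.degrees(np.arctan2(M[1,0],M[0,0])))
T=np.array([.444,-.394]); tx=np.array([.992,.129]); ty=np.array([-.129,.992])
for a,b in((1,1),(1,-1),(-1,-1),(-1,1)):
    for w in((.09,.1),):
        u=proj(C,np.r_[T+a*w[0]*tx+b*w[1]*ty,.06])[0]; print(a,b,u.round()); cv2.circle(i,tuple(int(v) for v in u),3,(255,0,0),-1)
cv2.imwrite("pics/w8b.png",i)
E
```

```text
clock: 18.6
position: [0.5362, -0.1349, 0.2391]
ee_rot: [-0.001, 0.661, 0.75, -0.0]
contact_force: [-0.1, -0.1, -3.5]
width: 0.0147
gripper_force: 60.1
clock: 19.43
position: [0.4895, -0.4342, 0.2381]
ee_rot: [-0.002, 0.662, 0.749, 0.0]
contact_force: [0.6, 1.4, -4.1]
width: 0.0147
gripper_force: 60.1
[ 0.4899 -0.4323  0.2384] 97.18466273317838
1 1 [392.  34.]
1 -1 [382. 267.]
-1 -1 [196. 268.]
-1 1 [165.  35.]
```

View pics/w8b.png

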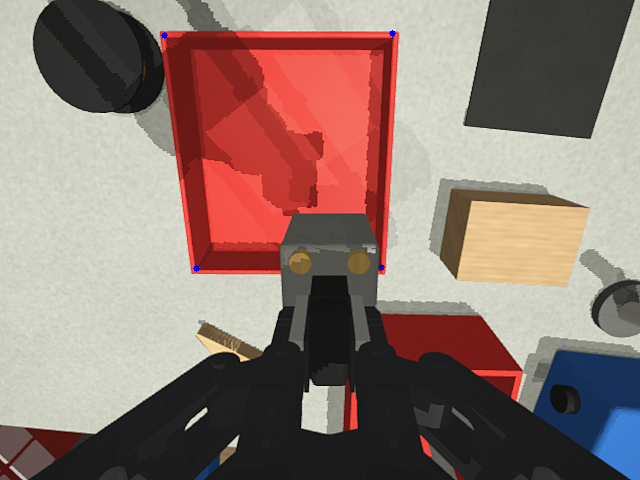

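The tote's inner rim matches my model corners (blue dots), and the pack hangs above the right-rear slot. Lower and release.

```bash
python3 -m handwheel '[{"translation":[0,0,0.03],"angular":[0,0,0],"hand":1},{"translation":[0,0,0.035],"angular":[0,0,0],"hand":1},{"translation":[0,0,0.035],"angular":[0,0,0],"hand":1},{"translation":[0,0,0.03],"angular":[0,0,0],"hand":1},{"translation":[0,0,0.02],"angular":[0,0,0],"hand":1},{"translation":[0,0,0.012],"angular":[0,0,0],"hand":1},{"translation":[0,0,0],"angular":[0,0,0],"hand":1},{"translation":[0,0,0],"angular":[0,0,0],"hand":1}]'
```

```text
clock: 20.15
position: [0.4914, -0.4315, 0.0784]
ee_rot: [0.0, 0.66, 0.751, 0.0]
contact_force: [0.2, 0.5, -3.1]
width: 0.0147
gripper_force: 61.0
```

```bash
python3 -m handwheel '[{"translation":[0,0,0.0035],"angular":[0,0,0],"hand":1},{"translation":[0,0,0],"angular":[0,0,0],"hand":0.5},{"translation":[0,0,0],"angular":[0,0,0],"hand":0.5},{"translation":[0,0,-0.015],"angular":[0,0,0],"hand":0.5},{"translation":[0,0,-0.035],"angular":[0,0,0],"hand":0.5},{"translation":[0,0,-0.04],"angular":[0,0,0],"hand":0.5},{"translation":[0,0,-0.04],"angular":[0,0,0],"hand":0.5},{"translation":[0.0389,0.0079,-0.01],"angular":[0,0,0],"hand":0.5},{"translation":[0.0389,0.0079,-0.01],"angular":[0,0,0],"hand":0.5},{"translation":[0.0389,0.0079,-0.01],"angular":[0,0,0],"hand":0.5}]'
python3 -m handwheel '[{"translation":[0.0389,0.0079,0],"angular":[0,0,0],"hand":0.5},{"translation":[0.0389,0.0079,0],"angular":[0,0,0],"hand":0.5},{"translation":[0.0389,0.0079,0],"angular":[0,0,0],"hand":0.5},{"translation":[0.0389,0.0079,0],"angular":[0,0,0],"hand":0.5},{"translation":[0.0389,0.0079,0],"angular":[0,0,0],"hand":0.5},{"translation":[0.0389,0.0079,0],"angular":[0,0,0],"hand":0.5},{"translation":[0.0389,0.0079,0],"angular":[0,0,0],"hand":0.5},{"translation":[0.0389,0.0079,0],"angular":[0,0,0],"hand":0.5},{"translation":[0.0389,0.0079,0],"angular":[0,0,0],"hand":0.5},{"translation":[0.0389,0.0079,0],"angular":[0,0,0],"hand":0.5}]'
python3 -m handwheel '[{"translation":[0.0389,0.0079,0],"angular":[0,0,0],"hand":0.5},{"translation":[0.0389,0.0079,0],"angular":[0,0,0],"hand":0.5},{"translation":[0.0389,0.0079,0],"angular":[0,0,0],"hand":0.5},{"translation":[0.0389,0.0079,0],"angular":[0,0,0],"hand":0.5},{"translation":[0,0,0],"angular":[0,0,5],"hand":0.5},{"translation":[0,0,0],"angular":[0,0,5],"hand":0.5},{"translation":[0,0,0],"angular":[0,0,0],"hand":0.5},{"translation":[0,0,0],"angular":[0,0,0],"hand":0.5}]'
python3 - <<'E'
from h import *
C,i=shot("wrist","w9"); s=manip.get_state(); M=q2m(s["ee_rot"]);print(s["position"],np.degrees(np.arctan2(M[1,0],M[0,0])))
def U(p,O=(.531,.1235),a=87.2):
    a=np.radians(a); ux=np.array([np.cos(a),np.sin(a)]); uy=np.array([-ux[1],ux[0]]); p=np.array(p)/1000
    return np.r_[np.array(O)+p[0]*ux+p[1]*uy,p[2]]
for y in(108,52,-4): 
    u=proj(C,U((118,y,105)))[0]; print(U((118,y,105)),u.round()); cv2.circle(i,tuple(int(v) for v in u),2,(0,0,255),-1)
C2,t=shot("top","t9"); a=t[150:310,110:450]; a=cv2.resize(a,(800,376),interpolation=cv2.INTER_CUBIC); b=cv2.resize(i[60:310,150:550],None,fx=.88,fy=.88)
cv2.imwrite("pics/w9b.png",np.vstack([a,cv2.copyMakeBorder(b,0,0,0,800-b.shape[1],cv2.BORDER_CONSTANT)]))
E
```

```text
clock: 20.98
position: [0.4997, -0.3134, 0.2372]
ee_rot: [0.002, 0.661, 0.75, 0.0]
contact_force: [0.4, -0.2, 0.7]
width: 0.0428
gripper_force: 0.0
clock: 21.82
position: [0.528, 0.0842, 0.2362]
ee_rot: [0.001, 0.66, 0.751, 0.001]
contact_force: [0.3, 0.1, 0.2]
width: 0.0426
gripper_force: 0.0
clock: 22.48
position: [0.5393, 0.2409, 0.2355]
ee_rot: [0.0, 0.722, 0.692, 0.001]
contact_force: [0.1, 0.3, -1.1]
width: 0.043
gripper_force: 0.0
[0.5393 0.2405 0.2354] 87.47020067493662
[0.4289 0.2466 0.105 ] [190. 227.]
[0.4848 0.2439 0.105 ] [261. 227.]
[0.5408 0.2412 0.105 ] [331. 227.]
```

View pics/w9b.png

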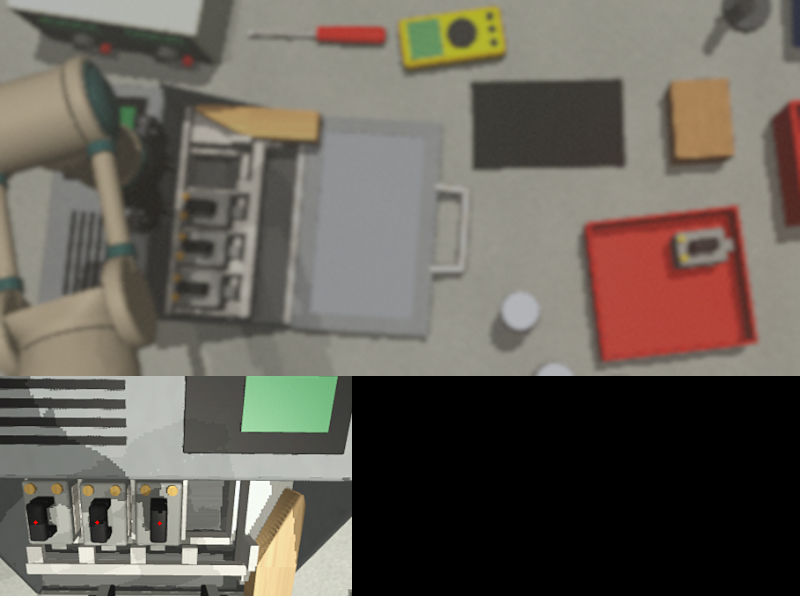

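The top view shows pack 1 upright in the tote's right-rear corner, the wedge holding, and the bystanders in place. The wrist view shows the predicted bail points (red dots) on the three remaining bails. I've now viewed 15 pictures, one over the limit of 14, so I'll use numeric checks only from here.

```bash
python3 -m handwheel '[{"translation":[0.001,0.0015,0.03],"angular":[0,0,0],"hand":0.5},{"translation":[0,0,0.04],"angular":[0,0,0],"hand":0.5},{"translation":[0,0,0.04],"angular":[0,0,0],"hand":0.5},{"translation":[0,0,0.03],"angular":[0,0,0],"hand":0.5},{"translation":[0,0,0.014],"angular":[0,0,0],"hand":0.5},{"translation":[0,0,0],"angular":[0,0,0],"hand":0.5},{"translation":[0,0,0],"angular":[0,0,0],"hand":1},{"translation":[0,0,0],"angular":[0,0,0],"hand":1},{"translation":[0,0,0],"angular":[0,0,0],"hand":1},{"translation":[0,0,0],"angular":[0,0,0],"hand":1}]' 60
python3 -m handwheel '[{"translation":[0,0,-0.01],"angular":[0,0,0],"hand":1},{"translation":[0,0,-0.03],"angular":[0,0,0],"hand":1},{"translation":[0,0,-0.04],"angular":[0,0,0],"hand":1},{"translation":[0,0,-0.04],"angular":[0,0,0],"hand":1},{"translation":[0,0,-0.04],"angular":[0,0,0],"hand":1},{"translation":[0,0,0],"angular":[0,0,-5],"hand":1},{"translation":[0,0,0],"angular":[0,0,-5],"hand":1},{"translation":[0,0,0],"angular":[0,0,0],"hand":1}]'
```

```text
clock: 23.42
position: [0.5417, 0.2418, 0.0824]
ee_rot: [0.001, 0.723, 0.691, 0.001]
contact_force: [-0.5, 0.6, 1.2]
width: 0.0149
gripper_force: 60.4
clock: 24.08
position: [0.5403, 0.2416, 0.2421]
ee_rot: [0.0, 0.66, 0.752, 0.001]
contact_force: [-0.5, -0.4, -5.4]
width: 0.0152
gripper_force: 60.7
```

```bash
python3 -m handwheel '[{"translation":[-0.0368,-0.0122,0],"angular":[0,0,0],"hand":1},{"translation":[-0.0368,-0.0122,0],"angular":[0,0,0],"hand":1},{"translation":[-0.0368,-0.0122,0],"angular":[0,0,0],"hand":1},{"translation":[-0.0368,-0.0122,0],"angular":[0,0,0],"hand":1},{"translation":[-0.0368,-0.0122,0],"angular":[0,0,0],"hand":1},{"translation":[-0.0368,-0.0122,0],"angular":[0,0,0],"hand":1},{"translation":[-0.0368,-0.0122,0],"angular":[0,0,0],"hand":1},{"translation":[-0.0368,-0.0122,0],"angular":[0,0,0],"hand":1},{"translation":[-0.0368,-0.0122,0],"angular":[0,0,0],"hand":1},{"translation":[-0.0368,-0.0122,0],"angular":[0,0,0],"hand":1}]'
python3 -m handwheel '[{"translation":[-0.0368,-0.0122,0],"angular":[0,0,0],"hand":1},{"translation":[-0.0368,-0.0122,0],"angular":[0,0,0],"hand":1},{"translation":[-0.0368,-0.0122,0],"angular":[0,0,0],"hand":1},{"translation":[-0.0368,-0.0122,0],"angular":[0,0,0],"hand":1},{"translation":[-0.0368,-0.0122,0],"angular":[0,0,0],"hand":1},{"translation":[-0.0368,-0.0122,0],"angular":[0,0,0],"hand":1},{"translation":[-0.0368,-0.0122,0],"angular":[0,0,0],"hand":1},{"translation":[-0.0368,-0.0122,0],"angular":[0,0,0],"hand":1},{"translation":[0,0,0],"angular":[0,0,0],"hand":1},{"translation":[0,0,0],"angular":[0,0,0],"hand":1}]'
python3 - <<'E'
from h import *
C,i=shot("wrist","w10"); s=manip.get_state(); M=q2m(s["ee_rot"]);print(s["position"],np.degrees(np.arctan2(M[1,0],M[0,0])))
# pack already in tote: gold terminals
for c in blobs(i,(12,90,90),(28,255,255),20):
    m=cv2.boundingRect(c); print(m,ray(C,np.array([m[0]+m[2]/2,m[1]+m[3]/2]),.065)[0][:2])
E
```

```text
clock: 24.92
position: [0.4654, -0.1403, 0.2404]
ee_rot: [-0.001, 0.661, 0.75, -0.0]
contact_force: [0.0, 0.3, -5.0]
width: 0.0147
gripper_force: 60.7
clock: 25.75
position: [0.4067, -0.4453, 0.2394]
ee_rot: [-0.001, 0.662, 0.749, 0.0]
contact_force: [0.2, 0.4, -5.0]
width: 0.015
gripper_force: 60.7
[ 0.407  -0.4434  0.2395] 97.17887989362964
(324, 381, 22, 9) [ 0.4358 -0.6344]
(268, 322, 8, 16) [ 0.3632 -0.5736]
(347, 244, 24, 25) [ 0.4392 -0.4831]
(289, 244, 23, 25) [ 0.3842 -0.4899]
(515, 241, 13, 24) [ 0.5909 -0.4608]
(521, 230, 16, 42) [ 0.5973 -0.4579]
(523, 188, 117, 96) [ 0.6412 -0.4375]
(436, 183, 12, 12) [ 0.5029 -0.4103]
(407, 183, 12, 13) [ 0.4774 -0.4139]
```

```bash
python3 -m handwheel '[{"translation":[0,0,0.03],"angular":[0,0,0],"hand":1},{"translation":[0,0,0.035],"angular":[0,0,0],"hand":1},{"translation":[0,0,0.035],"angular":[0,0,0],"hand":1},{"translation":[0,0,0.03],"angular":[0,0,0],"hand":1},{"translation":[0,0,0.02],"angular":[0,0,0],"hand":1},{"translation":[0,0,0.015],"angular":[0,0,0],"hand":1},{"translation":[0,0,0],"angular":[0,0,0],"hand":1},{"translation":[0,0,0],"angular":[0,0,0],"hand":1}]'
```

```text
clock: 26.47
position: [0.4082, -0.4417, 0.0756]
ee_rot: [-0.001, 0.66, 0.751, 0.0]
contact_force: [0.1, -0.0, -4.5]
width: 0.0147
gripper_force: 63.6
```

```bash
python3 -m handwheel '[{"translation":[0,0,0.0015],"angular":[0,0,0],"hand":1},{"translation":[0,0,0],"angular":[0,0,0],"hand":0.5},{"translation":[0,0,0],"angular":[0,0,0],"hand":0.5},{"translation":[0,0,-0.015],"angular":[0,0,0],"hand":0.5},{"translation":[0,0,-0.035],"angular":[0,0,0],"hand":0.5},{"translation":[0,0,-0.04],"angular":[0,0,0],"hand":0.5},{"translation":[0,0,-0.04],"angular":[0,0,0],"hand":0.5},{"translation":[0.0394,0.0097,-0.01],"angular":[0,0,0],"hand":0.5},{"translation":[0.0394,0.0097,-0.01],"angular":[0,0,0],"hand":0.5},{"translation":[0.0394,0.0097,-0.01],"angular":[0,0,0],"hand":0.5}]'
python3 -m handwheel '[{"translation":[0.0394,0.0097,0],"angular":[0,0,0],"hand":0.5},{"translation":[0.0394,0.0097,0],"angular":[0,0,0],"hand":0.5},{"translation":[0.0394,0.0097,0],"angular":[0,0,0],"hand":0.5},{"translation":[0.0394,0.0097,0],"angular":[0,0,0],"hand":0.5},{"translation":[0.0394,0.0097,0],"angular":[0,0,0],"hand":0.5},{"translation":[0.0394,0.0097,0],"angular":[0,0,0],"hand":0.5},{"translation":[0.0394,0.0097,0],"angular":[0,0,0],"hand":0.5},{"translation":[0.0394,0.0097,0],"angular":[0,0,0],"hand":0.5},{"translation":[0.0394,0.0097,0],"angular":[0,0,0],"hand":0.5},{"translation":[0.0394,0.0097,0],"angular":[0,0,0],"hand":0.5}]'
python3 -m handwheel '[{"translation":[0.0394,0.0097,0],"angular":[0,0,0],"hand":0.5},{"translation":[0.0394,0.0097,0],"angular":[0,0,0],"hand":0.5},{"translation":[0.0394,0.0097,0],"angular":[0,0,0],"hand":0.5},{"translation":[0.0394,0.0097,0],"angular":[0,0,0],"hand":0.5},{"translation":[0,0,0],"angular":[0,0,5],"hand":0.5},{"translation":[0,0,0],"angular":[0,0,5],"hand":0.5},{"translation":[0,0,0],"angular":[0,0,0],"hand":0.5},{"translation":[0,0,0],"angular":[0,0,0],"hand":0.5}]'
cat > chk.py <<'E'
from h import *
import sys
C,i=shot("wrist",sys.argv[1]); s=manip.get_state(); M=q2m(s["ee_rot"]);print(s["position"],np.degrees(np.arctan2(M[1,0],M[0,0])))
g=cv2.cvtColor(i,cv2.COLOR_BGR2GRAY)
for c in blobs(i,(12,90,90),(28,255,255),20):
    m=cv2.boundingRect(c); print("gold",m,ray(C,np.array([m[0]+m[2]/2,m[1]+m[3]/2]),float(sys.argv[2]))[0][:2])
E
python3 chk.py w11 0.072
```

```text
clock: 27.3
position: [0.4219, -0.3224, 0.2361]
ee_rot: [0.002, 0.661, 0.75, 0.0]
contact_force: [0.1, 0.3, 0.4]
width: 0.0426
gripper_force: 0.0
clock: 28.13
position: [0.4673, 0.0824, 0.2353]
ee_rot: [0.001, 0.66, 0.751, 0.001]
contact_force: [0.3, -0.7, 0.4]
width: 0.0428
gripper_force: 0.0
clock: 28.8
position: [0.4854, 0.2418, 0.2346]
ee_rot: [0.0, 0.722, 0.692, 0.001]
contact_force: [-0.6, 0.2, -0.7]
width: 0.0426
gripper_force: 0.0
[0.4855 0.2415 0.2346] 87.47874032428555
gold (544, 387, 73, 72) [ 0.7485 -0.002 ]
gold (475, 187, 87, 178) [0.6589 0.1773]
gold (338, 183, 12, 12) [0.499  0.2661]
gold (308, 182, 12, 13) [0.4734 0.2677]
gold (272, 180, 13, 13) [0.4431 0.2707]
gold (241, 180, 13, 13) [0.4167 0.2719]
```

```bash
python3 -m handwheel '[{"translation":[0.002,0,0.03],"angular":[0,0,0],"hand":0.5},{"translation":[0,0,0.04],"angular":[0,0,0],"hand":0.5},{"translation":[0,0,0.04],"angular":[0,0,0],"hand":0.5},{"translation":[0,0,0.03],"angular":[0,0,0],"hand":0.5},{"translation":[0,0,0.013],"angular":[0,0,0],"hand":0.5},{"translation":[0,0,0],"angular":[0,0,0],"hand":0.5},{"translation":[0,0,0],"angular":[0,0,0],"hand":1},{"translation":[0,0,0],"angular":[0,0,0],"hand":1},{"translation":[0,0,0],"angular":[0,0,0],"hand":1},{"translation":[0,0,0],"angular":[0,0,0],"hand":1}]' 60
python3 -m handwheel '[{"translation":[0,0,-0.01],"angular":[0,0,0],"hand":1},{"translation":[0,0,-0.03],"angular":[0,0,0],"hand":1},{"translation":[0,0,-0.04],"angular":[0,0,0],"hand":1},{"translation":[0,0,-0.04],"angular":[0,0,0],"hand":1},{"translation":[0,0,-0.04],"angular":[0,0,0],"hand":1},{"translation":[0,0,0],"angular":[0,0,-5],"hand":1},{"translation":[0,0,0],"angular":[0,0,-5],"hand":1},{"translation":[0,0,0],"angular":[0,0,0],"hand":1}]'
```

```text
clock: 29.68
position: [0.4863, 0.2437, 0.0827]
ee_rot: [0.001, 0.723, 0.691, 0.001]
contact_force: [-0.3, -0.7, 3.6]
width: 0.0147
gripper_force: 59.4
clock: 30.35
position: [0.4853, 0.2436, 0.2425]
ee_rot: [0.001, 0.66, 0.752, 0.001]
contact_force: [-0.1, -0.5, -4.2]
width: 0.0149
gripper_force: 59.8
```

```bash
python3 -m handwheel '[{"translation":[-0.0381,-0.0054,0],"angular":[0,0,0],"hand":1},{"translation":[-0.0381,-0.0054,0],"angular":[0,0,0],"hand":1},{"translation":[-0.0381,-0.0054,0],"angular":[0,0,0],"hand":1},{"translation":[-0.0381,-0.0054,0],"angular":[0,0,0],"hand":1},{"translation":[-0.0381,-0.0054,0],"angular":[0,0,0],"hand":1},{"translation":[-0.0381,-0.0054,0],"angular":[0,0,0],"hand":1},{"translation":[-0.0381,-0.0054,0],"angular":[0,0,0],"hand":1},{"translation":[-0.0381,-0.0054,0],"angular":[0,0,0],"hand":1}]'
python3 -m handwheel '[{"translation":[-0.0381,-0.0054,0],"angular":[0,0,0],"hand":1},{"translation":[-0.0381,-0.0054,0],"angular":[0,0,0],"hand":1},{"translation":[-0.0381,-0.0054,0],"angular":[0,0,0],"hand":1},{"translation":[-0.0381,-0.0054,0],"angular":[0,0,0],"hand":1},{"translation":[-0.0381,-0.0054,0],"angular":[0,0,0],"hand":1},{"translation":[-0.0381,-0.0054,0],"angular":[0,0,0],"hand":1},{"translation":[-0.0381,-0.0054,0],"angular":[0,0,0],"hand":1},{"translation":[0,0,0],"angular":[0,0,0],"hand":1},{"translation":[0,0,0],"angular":[0,0,0],"hand":1}]'
python3 - <<'E'
from h import *
s=manip.get_state(); M=q2m(s["ee_rot"]);print(s["position"],np.degrees(np.arctan2(M[1,0],M[0,0])))
C,i=shot("top","t12")
for c in blobs(i,(12,90,90),(28,255,255),2):
    m=cv2.boundingRect(c)
    if 350<m[0]<440 and 230<m[1]<310: print("gold",m,ray(C,np.array([m[0]+m[2]/2,m[1]+m[3]/2]),.065)[0][:2])
E
```

```text
clock: 31.02
position: [0.4807, -0.0658, 0.2407]
ee_rot: [-0.0, 0.661, 0.75, -0.0]
contact_force: [0.7, 0.3, -4.9]
width: 0.0147
gripper_force: 59.8
clock: 31.77
position: [0.4778, -0.3356, 0.2398]
ee_rot: [-0.001, 0.662, 0.749, -0.0]
contact_force: [-0.9, 1.0, -4.7]
width: 0.0147
gripper_force: 59.7
[ 0.4778 -0.3356  0.2398] 97.06119570164458
gold (402, 284, 3, 3) [ 0.3946 -0.4219]
gold (401, 258, 4, 4) [ 0.4756 -0.4218]
gold (374, 257, 3, 3) [ 0.4798 -0.3344]
```

```bash
python3 -m handwheel '[{"translation":[0,0,0.03],"angular":[0,0,0],"hand":1},{"translation":[0,0,0.035],"angular":[0,0,0],"hand":1},{"translation":[0,0,0.035],"angular":[0,0,0],"hand":1},{"translation":[0,0,0.03],"angular":[0,0,0],"hand":1},{"translation":[0,0,0.02],"angular":[0,0,0],"hand":1},{"translation":[0,0,0.014],"angular":[0,0,0],"hand":1},{"translation":[0,0,0],"angular":[0,0,0],"hand":1},{"translation":[0,0,0],"angular":[0,0,0],"hand":1}]'
```

```text
clock: 32.48
position: [0.4784, -0.3318, 0.0768]
ee_rot: [-0.001, 0.66, 0.751, 0.0]
contact_force: [0.1, -0.0, -4.8]
width: 0.0147
gripper_force: 62.1
```

```bash
python3 -m handwheel '[{"translation":[0,0,0.002],"angular":[0,0,0],"hand":1},{"translation":[0,0,0],"angular":[0,0,0],"hand":0.5},{"translation":[0,0,0],"angular":[0,0,0],"hand":0.5},{"translation":[0,0,-0.015],"angular":[0,0,0],"hand":0.5},{"translation":[0,0,-0.035],"angular":[0,0,0],"hand":0.5},{"translation":[0,0,-0.04],"angular":[0,0,0],"hand":0.5},{"translation":[0,0,-0.04],"angular":[0,0,0],"hand":0.5},{"translation":[0.0382,0.0016,-0.01],"angular":[0,0,0],"hand":0.5},{"translation":[0.0382,0.0016,-0.01],"angular":[0,0,0],"hand":0.5},{"translation":[0.0382,0.0016,-0.01],"angular":[0,0,0],"hand":0.5}]'
python3 -m handwheel '[{"translation":[0.0382,0.0016,0],"angular":[0,0,0],"hand":0.5},{"translation":[0.0382,0.0016,0],"angular":[0,0,0],"hand":0.5},{"translation":[0.0382,0.0016,0],"angular":[0,0,0],"hand":0.5},{"translation":[0.0382,0.0016,0],"angular":[0,0,0],"hand":0.5},{"translation":[0.0382,0.0016,0],"angular":[0,0,0],"hand":0.5},{"translation":[0.0382,0.0016,0],"angular":[0,0,0],"hand":0.5},{"translation":[0.0382,0.0016,0],"angular":[0,0,0],"hand":0.5},{"translation":[0.0382,0.0016,0],"angular":[0,0,0],"hand":0.5}]'
python3 -m handwheel '[{"translation":[0.0382,0.0016,0],"angular":[0,0,0],"hand":0.5},{"translation":[0.0382,0.0016,0],"angular":[0,0,0],"hand":0.5},{"translation":[0.0382,0.0016,0],"angular":[0,0,0],"hand":0.5},{"translation":[0.0382,0.0016,0],"angular":[0,0,0],"hand":0.5},{"translation":[0,0,0],"angular":[0,0,5],"hand":0.5},{"translation":[0,0,0],"angular":[0,0,5],"hand":0.55},{"translation":[0,0,0],"angular":[0,0,0],"hand":0.55},{"translation":[0,0,0],"angular":[0,0,0],"hand":0.55}]'
python3 chk.py w13 0.072
```

```text
clock: 33.32
position: [0.4688, -0.2188, 0.2372]
ee_rot: [0.002, 0.661, 0.75, 0.0]
contact_force: [1.1, 0.2, -0.2]
width: 0.0426
gripper_force: 0.0
clock: 33.98
position: [0.4418, 0.0872, 0.2363]
ee_rot: [0.001, 0.66, 0.751, 0.001]
contact_force: [0.4, 0.2, -0.4]
width: 0.0427
gripper_force: 0.0
clock: 34.65
position: [0.4288, 0.238, 0.2357]
ee_rot: [0.0, 0.722, 0.692, 0.001]
contact_force: [-0.7, 0.0, -0.0]
width: 0.0385
gripper_force: 0.0
[0.4289 0.2377 0.2356] 87.47775852066711
gold (587, 382, 53, 79) [ 0.7284 -0.0065]
gold (528, 180, 102, 178) [0.6582 0.1776]
gold (339, 173, 12, 12) [0.4436 0.2706]
gold (308, 173, 13, 12) [0.4176 0.2718]
```

```bash
python3 -m handwheel '[{"translation":[0,0.001,0.03],"angular":[0,0,0],"hand":0.55},{"translation":[0,0,0.04],"angular":[0,0,0],"hand":0.55},{"translation":[0,0,0.04],"angular":[0,0,0],"hand":0.55},{"translation":[0,0,0.025],"angular":[0,0,0],"hand":0.55},{"translation":[0,0,0.01],"angular":[0,0,0],"hand":0.55},{"translation":[0,0,0.006],"angular":[0,0,0],"hand":0.55},{"translation":[0,0,0],"angular":[0,0,0],"hand":0.55}]' 60
python3 -m handwheel '[{"translation":[0,0,0],"angular":[0,0,0],"hand":1},{"translation":[0,0,0],"angular":[0,0,0],"hand":1},{"translation":[0,0,0],"angular":[0,0,0],"hand":1},{"translation":[0,0,0],"angular":[0,0,0],"hand":1}]'
```

```text
clock: 35.28
position: [0.4294, 0.2368, 0.0832]
ee_rot: [-0.0, 0.723, 0.691, -0.001]
contact_force: [-0.1, 0.8, -0.3]
width: 0.0381
gripper_force: 0.0
clock: 35.62
position: [0.4302, 0.2379, 0.0852]
ee_rot: [0.0, 0.723, 0.691, 0.001]
contact_force: [-1.3, -0.2, 5.4]
width: 0.0145
gripper_force: 60.0
```

```bash
python3 -m handwheel '[{"translation":[0,0,-0.01],"angular":[0,0,0],"hand":1},{"translation":[0,0,-0.03],"angular":[0,0,0],"hand":1},{"translation":[0,0,-0.04],"angular":[0,0,0],"hand":1},{"translation":[0,0,-0.04],"angular":[0,0,0],"hand":1},{"translation":[0,0,-0.04],"angular":[0,0,0],"hand":1},{"translation":[0,0,0],"angular":[0,0,-5],"hand":1},{"translation":[0,0,0],"angular":[0,0,-5],"hand":1},{"translation":[0,0,0],"angular":[0,0,0],"hand":1}]'
python3 -m handwheel '[{"translation":[-0.0388,-0.0073,0],"angular":[0,0,0],"hand":1},{"translation":[-0.0388,-0.0073,0],"angular":[0,0,0],"hand":1},{"translation":[-0.0388,-0.0073,0],"angular":[0,0,0],"hand":1},{"translation":[-0.0388,-0.0073,0],"angular":[0,0,0],"hand":1},{"translation":[-0.0388,-0.0073,0],"angular":[0,0,0],"hand":1},{"translation":[-0.0388,-0.0073,0],"angular":[0,0,0],"hand":1},{"translation":[-0.0388,-0.0073,0],"angular":[0,0,0],"hand":1},{"translation":[-0.0388,-0.0073,0],"angular":[0,0,0],"hand":1}]'
python3 -m handwheel '[{"translation":[-0.0388,-0.0073,0],"angular":[0,0,0],"hand":1},{"translation":[-0.0388,-0.0073,0],"angular":[0,0,0],"hand":1},{"translation":[-0.0388,-0.0073,0],"angular":[0,0,0],"hand":1},{"translation":[-0.0388,-0.0073,0],"angular":[0,0,0],"hand":1},{"translation":[-0.0388,-0.0073,0],"angular":[0,0,0],"hand":1},{"translation":[-0.0388,-0.0073,0],"angular":[0,0,0],"hand":1},{"translation":[-0.0388,-0.0073,0],"angular":[0,0,0],"hand":1},{"translation":[0,0,0],"angular":[0,0,0],"hand":1},{"translation":[0,0,0],"angular":[0,0,0],"hand":1}]'
python3 chk.py w14 0.065
```

```text
clock: 36.28
position: [0.4295, 0.2376, 0.2444]
ee_rot: [0.0, 0.66, 0.752, 0.0]
contact_force: [0.2, 0.0, -4.8]
width: 0.0145
gripper_force: 59.7
clock: 36.95
position: [0.4104, -0.0792, 0.2432]
ee_rot: [-0.001, 0.661, 0.75, -0.0]
contact_force: [1.1, -0.2, -5.2]
width: 0.0148
gripper_force: 59.5
clock: 37.7
position: [0.3951, -0.3555, 0.2423]
ee_rot: [-0.001, 0.662, 0.749, 0.0]
contact_force: [-0.3, 0.3, -4.7]
width: 0.0145
gripper_force: 59.6
[ 0.3951 -0.3536  0.2424] 97.17290123653746
gold (301, 394, 50, 41) [ 0.4195 -0.5881]
gold (502, 314, 8, 20) [ 0.5881 -0.4492]
gold (425, 282, 11, 11) [ 0.5028 -0.4182]
gold (399, 282, 11, 12) [ 0.4775 -0.4219]
gold (509, 266, 131, 94) [ 0.6531 -0.4282]
gold (289, 222, 23, 24) [ 0.3703 -0.3788]
gold (347, 221, 23, 25) [ 0.4241 -0.3716]
gold (436, 167, 12, 12) [ 0.4891 -0.3069]
gold (406, 167, 12, 13) [ 0.4628 -0.3106]
```

```bash
python3 -m handwheel '[{"translation":[0,0,0.03],"angular":[0,0,0],"hand":1},{"translation":[0,0,0.035],"angular":[0,0,0],"hand":1},{"translation":[0,0,0.035],"angular":[0,0,0],"hand":1},{"translation":[0,0,0.03],"angular":[0,0,0],"hand":1},{"translation":[0,0,0.02],"angular":[0,0,0],"hand":1},{"translation":[0,0,0.013],"angular":[0,0,0],"hand":1},{"translation":[0,0,0],"angular":[0,0,0],"hand":1},{"translation":[0,0,0],"angular":[0,0,0],"hand":1}]'
```

```text
clock: 38.42
position: [0.3958, -0.3518, 0.0805]
ee_rot: [-0.001, 0.66, 0.751, 0.0]
contact_force: [-0.1, -0.0, -3.4]
width: 0.0145
gripper_force: 61.1
```

```bash
python3 -m handwheel '[{"translation":[0,0,0.0025],"angular":[0,0,0],"hand":1},{"translation":[0,0,0],"angular":[0,0,0],"hand":0.5},{"translation":[0,0,0],"angular":[0,0,0],"hand":0.5},{"translation":[0,0,-0.015],"angular":[0,0,0],"hand":0.5},{"translation":[0,0,-0.035],"angular":[0,0,0],"hand":0.5},{"translation":[0,0,-0.04],"angular":[0,0,0],"hand":0.5},{"translation":[0,0,-0.04],"angular":[0,0,0],"hand":0.5},{"translation":[0.0301,0.0226,-0.01],"angular":[0,0,0],"hand":0.5},{"translation":[0.0301,0.0226,-0.01],"angular":[0,0,0],"hand":0.5},{"translation":[0.0301,0.0226,-0.01],"angular":[0,0,0],"hand":0.3}]'
python3 -m handwheel '[{"translation":[0.0301,0.0226,0],"angular":[0,0,0],"hand":0.3},{"translation":[0.0301,0.0226,0],"angular":[0,0,0],"hand":0.3},{"translation":[0.0301,0.0226,0],"angular":[0,0,0],"hand":0.3},{"translation":[0.0301,0.0226,0],"angular":[0,0,0],"hand":0.3},{"translation":[0.0301,0.0226,0],"angular":[0,0,0],"hand":0.3},{"translation":[0.0301,0.0226,0],"angular":[0,0,0],"hand":0.3},{"translation":[0.0301,0.0226,0],"angular":[0,0,0],"hand":0.3},{"translation":[0.0301,0.0226,0],"angular":[0,0,0],"hand":0.3},{"translation":[0.0301,0.0226,0],"angular":[0,0,0],"hand":0.3},{"translation":[0.0301,0.0226,0],"angular":[0,0,0],"hand":0.3}]'
python3 -m handwheel '[{"translation":[0.0301,0.0226,0],"angular":[0,0,0],"hand":0.3},{"translation":[0,0,0],"angular":[0,0,5],"hand":0.3},{"translation":[0,0,0],"angular":[0,0,5],"hand":0.3},{"translation":[0,0,0],"angular":[0,0,0],"hand":0.3},{"translation":[0,0,0],"angular":[0,0,0],"hand":0.3}]'
python3 - <<'E'
from h import *
C,i=shot("wrist","w15"); s=manip.get_state(); M=q2m(s["ee_rot"]);print(s["position"],np.degrees(np.arctan2(M[1,0],M[0,0])),s["width"])
for c in blobs(i,(8,60,120),(25,200,255),1000):
    ap=cv2.approxPolyDP(c,3,True)[:,0]; print("wood",ap.tolist(),ray(C,ap,.08)[:,:2].round(4).tolist())
C,i=shot("top","t15")
for c in blobs(i,(12,90,90),(28,255,255),2):
    m=cv2.boundingRect(c)
    if 340<m[0]<450 and 220<m[1]<320: print("gold",m,ray(C,np.array([m[0]+m[2]/2,m[1]+m[3]/2]),.065)[0][:2])
for c in blobs(i,(0,0,0),(180,255,50),20):
    m=cv2.boundingRect(c)
    if 350<m[0]<440 and 230<m[1]<310: print("bail?",m,ray(C,np.array([m[0]+m[2]/2,m[1]+m[3]/2]),.098)[0][:2])
E
```

```text
clock: 39.25
position: [0.4524, -0.255, 0.2412]
ee_rot: [0.002, 0.661, 0.75, 0.0]
contact_force: [0.5, -0.9, -0.6]
width: 0.0532
gripper_force: 0.0
clock: 40.08
position: [0.638, 0.0742, 0.24]
ee_rot: [0.001, 0.66, 0.751, 0.001]
contact_force: [0.8, -0.2, -1.0]
width: 0.06
gripper_force: 0.0
clock: 40.5
position: [0.6557, 0.1052, 0.2393]
ee_rot: [0.0, 0.722, 0.692, 0.0]
contact_force: [-0.2, -1.2, -0.2]
width: 0.0597
gripper_force: 0.0
[0.6556 0.1049 0.2393] 87.4786934780828 0.059642276535198754
wood [[350, 17], [343, 24], [303, 125], [304, 196], [315, 188], [338, 185], [340, 198], [334, 202], [326, 200], [323, 207], [304, 201], [305, 237], [350, 238], [354, 43]] [[0.6775, 0.257], [0.6722, 0.2528], [0.638, 0.1832], [0.6349, 0.1255], [0.6447, 0.132], [0.6643, 0.1337], [0.6656, 0.1224], [0.6603, 0.1192], [0.6535, 0.1212], [0.6507, 0.1152], [0.6346, 0.1212], [0.6334, 0.0887], [0.6732, 0.086], [0.6801, 0.2399]]
gold (370, 289, 4, 3) [ 0.3782 -0.3224]
gold (402, 284, 3, 3) [ 0.3946 -0.4219]
gold (400, 277, 4, 2) [ 0.4183 -0.4176]
gold (366, 263, 4, 2) [ 0.462  -0.3104]
gold (401, 258, 4, 3) [ 0.4772 -0.4218]
gold (399, 249, 4, 4) [ 0.5044 -0.416 ]
```

All four packs stand in the tote (eight gold terminals expected, seen at the four slots) and the wedge hasn't moved. I'll grip the wedge and pull it straight out.

```bash
python3 -m handwheel '[{"translation":[0.002,-0.001,0.03],"angular":[0,0,0],"hand":0.3},{"translation":[0,0,0.04],"angular":[0,0,0],"hand":0.3},{"translation":[0,0,0.04],"angular":[0,0,0],"hand":0.3},{"translation":[0,0,0.04],"angular":[0,0,0],"hand":0.3},{"translation":[0,0,0.024],"angular":[0,0,0],"hand":0.3},{"translation":[0,0,0.01],"angular":[0,0,0],"hand":0.3},{"translation":[0,0,0],"angular":[0,0,0],"hand":0.3},{"translation":[0,0,0],"angular":[0,0,0],"hand":1},{"translation":[0,0,0],"angular":[0,0,0],"hand":1},{"translation":[0,0,0],"angular":[0,0,0],"hand":1}]' 100
python3 -m handwheel '[{"translation":[0,0,0],"angular":[0,0,0],"hand":1},{"translation":[-0.005,0,0],"angular":[0,0,0],"hand":1},{"translation":[-0.01,0,0],"angular":[0,0,0],"hand":1},{"translation":[-0.01,0,0],"angular":[0,0,0],"hand":1},{"translation":[0,0,0],"angular":[0,0,0],"hand":1}]'
```

```text
clock: 41.43
position: [0.6553, 0.1066, 0.0569]
ee_rot: [0.001, 0.723, 0.691, 0.001]
contact_force: [-2.4, -1.7, 2.0]
width: 0.0383
gripper_force: 100.1
clock: 41.85
position: [0.6542, 0.0837, 0.0553]
ee_rot: [-0.001, 0.724, 0.69, 0.002]
contact_force: [-0.3, 4.4, 1.1]
width: 0.0385
gripper_force: 100.4
```

```bash
python3 -m handwheel '[{"translation":[-0.01,0,0],"angular":[0,0,0],"hand":1},{"translation":[-0.01,0,0],"angular":[0,0,0],"hand":1},{"translation":[-0.01,0,0],"angular":[0,0,0],"hand":1},{"translation":[-0.012,0,0],"angular":[0,0,0],"hand":1},{"translation":[-0.015,0,0],"angular":[0,0,0],"hand":1},{"translation":[-0.015,0,0],"angular":[0,0,0],"hand":1},{"translation":[-0.015,0,0],"angular":[0,0,0],"hand":1},{"translation":[-0.015,0,0],"angular":[0,0,0],"hand":1},{"translation":[-0.02,0,0],"angular":[0,0,0],"hand":1},{"translation":[-0.02,0,0],"angular":[0,0,0],"hand":1}]'
python3 -m handwheel '[{"translation":[-0.01,0,-0.03],"angular":[0,0,0],"hand":1},{"translation":[-0.02,0,-0.03],"angular":[0,0,0],"hand":1},{"translation":[0,0,0],"angular":[0,0,-6.1],"hand":1},{"translation":[0,0,0],"angular":[0,0,0],"hand":1},{"translation":[0,0,0],"angular":[0,0,0],"hand":1}]'
python3 - <<'E'
from h import *
s=manip.get_state(); M=q2m(s["ee_rot"]);print(s["position"],np.degrees(np.arctan2(M[1,0],M[0,0])),s["width"])
d=np.array([.6675,-.2788])-s["position"][:2]; print("tool move",M[:,:2].T@np.r_[d,0], s["position"][2]-.0095)
C,i=shot("top","t16")
m=blobs(i,(0,0,0),(180,120,55),800)
for c in m:
    if 300<cv2.boundingRect(c)[0]<380: print("mat",ray(C,cv2.boxPoints(cv2.minAreaRect(c)),.003)[:,:2].tolist())
E
```

```text
clock: 42.68
position: [0.6462, -0.0625, 0.0542]
ee_rot: [0.0, 0.723, 0.691, -0.001]
contact_force: [0.2, -0.4, -0.1]
width: 0.0384
gripper_force: 100.4
clock: 43.1
position: [0.6446, -0.0912, 0.114]
ee_rot: [-0.0, 0.687, 0.727, -0.001]
contact_force: [-0.6, 0.3, -1.6]
width: 0.0382
gripper_force: 100.8
[ 0.6446 -0.0912  0.114 ] 93.26912670778545 0.03820910226719092
tool move [-0.1886  0.0122] 0.10454909986882838
```

```bash
python3 -m handwheel '[{"translation":[-0.0377,0.0024,0],"angular":[0,0,0],"hand":1},{"translation":[-0.0377,0.0024,0],"angular":[0,0,0],"hand":1},{"translation":[-0.0377,0.0024,0],"angular":[0,0,0],"hand":1},{"translation":[-0.0377,0.0024,0],"angular":[0,0,0],"hand":1},{"translation":[-0.0377,0.0024,0],"angular":[0,0,0],"hand":1},{"translation":[0,0,0.035],"angular":[0,0,0],"hand":1},{"translation":[0,0,0.035],"angular":[0,0,0],"hand":1},{"translation":[0,0,0.02],"angular":[0,0,0],"hand":1},{"translation":[0,0,0.009],"angular":[0,0,0],"hand":1},{"translation":[0,0,0],"angular":[0,0,0],"hand":1}]'
python3 -m handwheel '[{"translation":[0,0,0.001],"angular":[0,0,0],"hand":1},{"translation":[0,0,0],"angular":[0,0,0],"hand":1},{"translation":[0,0,0],"angular":[0,0,0],"hand":1}]'
```

```text
clock: 43.98
position: [0.6668, -0.2761, 0.0136]
ee_rot: [-0.003, 0.686, 0.728, -0.001]
contact_force: [0.8, 0.3, -0.3]
width: 0.038
gripper_force: 102.7
clock: 44.23
position: [0.669, -0.2768, 0.0142]
ee_rot: [-0.0, 0.685, 0.728, -0.0]
contact_force: [-0.1, 0.8, -0.3]
width: 0.0378
gripper_force: 102.7
```

```bash
python3 -m handwheel '[{"translation":[0,0,0.0015],"angular":[0,0,0],"hand":1},{"translation":[0,0,0],"angular":[0,0,0],"hand":1},{"translation":[0,0,0],"angular":[0,0,0],"hand":1}]'
python3 -m handwheel '[{"translation":[0,0,0.001],"angular":[0,0,0],"hand":1},{"translation":[0,0,0],"angular":[0,0,0],"hand":1},{"translation":[0,0,0],"angular":[0,0,0],"hand":1}]'
```

```text
clock: 44.48
position: [0.6693, -0.2771, 0.0133]
ee_rot: [0.0, 0.685, 0.728, 0.0]
contact_force: [0.8, -0.4, -0.4]
width: 0.038
gripper_force: 102.9
clock: 44.73
position: [0.6693, -0.2772, 0.0129]
ee_rot: [0.0, 0.685, 0.728, 0.0]
contact_force: [0.1, 0.5, 4.2]
width: 0.0383
gripper_force: 103.4
```

```bash
python3 -m handwheel '[{"translation":[0,0,-0.0005],"angular":[0,0,0],"hand":0.4},{"translation":[0,0,0],"angular":[0,0,0],"hand":0.35},{"translation":[0,0,0],"angular":[0,0,0],"hand":0.35},{"translation":[0,0,-0.02],"angular":[0,0,0],"hand":0.35},{"translation":[0,0,-0.04],"angular":[0,0,0],"hand":0.35},{"translation":[0,0,-0.04],"angular":[0,0,0],"hand":0.35},{"translation":[0,0,-0.04],"angular":[0,0,0],"hand":0.5},{"translation":[0,0,-0.03],"angular":[0,0,0],"hand":0.5},{"translation":[0,0,0],"angular":[0,0,6.9],"hand":0.6},{"translation":[0,0,0],"angular":[0,0,6.9],"hand":0.6}]'
python3 -m handwheel '[{"translation":[0,0,0],"angular":[0,0,6.9],"hand":0.6},{"translation":[0,0,0],"angular":[0,0,6.9],"hand":0.6},{"translation":[0,0,0],"angular":[0,0,6.9],"hand":0.6},{"translation":[0,0,0],"angular":[0,0,6.9],"hand":0.6},{"translation":[0,0,0],"angular":[0,0,6.9],"hand":0.6},{"translation":[0,0,0],"angular":[0,0,6.9],"hand":0.6},{"translation":[0,0,0],"angular":[0,0,6.9],"hand":0.6},{"translation":[0,0,0],"angular":[0,0,6.9],"hand":0.6},{"translation":[0,0,0],"angular":[0,0,6.9],"hand":0.6},{"translation":[0,0,0],"angular":[0,0,6.9],"hand":0.6}]'
python3 -m handwheel '[{"translation":[0,0,0],"angular":[0,0,6.9],"hand":0.6},{"translation":[0,0,0],"angular":[0,0,6.9],"hand":0.6},{"translation":[-0.0266,-0.026,0],"angular":[0,0,0],"hand":0.6},{"translation":[-0.0266,-0.026,0],"angular":[0,0,0],"hand":0.6},{"translation":[-0.0266,-0.026,0],"angular":[0,0,0],"hand":0.6},{"translation":[-0.0266,-0.026,0],"angular":[0,0,0],"hand":0.6},{"translation":[-0.0266,-0.026,0],"angular":[0,0,0],"hand":0.6},{"translation":[-0.0266,-0.026,0],"angular":[0,0,0],"hand":0.6},{"translation":[0,0,0],"angular":[0,0,0],"hand":0.6},{"translation":[0,0,0],"angular":[0,0,0],"hand":0.6}]'
python3 - <<'E'
from h import *
C,i=shot("wrist","w17"); s=manip.get_state(); M=q2m(s["ee_rot"]);print(s["position"],np.degrees(np.arctan2(M[1,0],M[0,0])),s["width"])
d=np.array([.5176,-.113])-s["position"][:2]; print("tool move",M[:,:2].T@np.r_[d,0])
for p in([.517,-.113,.031],[.56,-.113,.031]): print(proj(C,p))
g=cv2.cvtColor(i,cv2.COLOR_BGR2GRAY); u=proj(C,[.54,-.113,.031])[0].astype(int); print(u,g[u[1],u[0]-40:u[0]+40].tolist())
C,i=shot("top","t17")
for c in blobs(i,(8,60,120),(25,200,255),80):
    m=cv2.boundingRect(c)
    if 290<m[0]<380: print("wedge",cv2.boundingRect(c),ray(C,cv2.boxPoints(cv2.minAreaRect(c)),.038)[:,:2].round(3).tolist())
# catch bar right-of packs: compare to home image t2 (white plate columns)
a=cv2.imread("pics/t2.png"); b=i; r=slice(190,225); 
print("bar region diff to home t2 / to open t15:",np.abs(a[r,195:233].astype(int)-b[r,195:233]).mean(), np.abs(cv2.imread("pics/t15.png")[r,195:233].astype(int)-b[r,195:233]).mean())
E
```

```text
clock: 45.57
position: [0.6704, -0.278, 0.1861]
ee_rot: [0.003, 0.77, 0.638, 0.001]
contact_force: [0.9, -0.8, -0.5]
width: 0.0341
gripper_force: 0.0
clock: 46.4
position: [0.6688, -0.2772, 0.182]
ee_rot: [-0.0, 0.996, 0.09, -0.0]
contact_force: [-0.4, -0.6, 1.2]
width: 0.0339
gripper_force: 0.0
clock: 47.23
position: [0.5167, -0.1113, 0.1827]
ee_rot: [0.0, 1.0, -0.026, -0.0]
contact_force: [-0.0, -0.6, 0.3]
width: 0.0339
gripper_force: 0.0
[ 0.5183 -0.1126  0.1829] -3.063549850988706 0.03431780755575524
tool move [-0.0006  0.0004]
[[331.1187 219.1886]]
[[328.3953 168.1335]]
[329 192] [158, 161, 164, 163, 161, 160, 160, 161, 162, 157, 152, 153, 155, 159, 163, 164, 163, 159, 157, 154, 154, 154, 154, 155, 157, 157, 157, 157, 158, 161, 163, 170, 145, 77, 76, 100, 133, 151, 162, 168, 170, 176, 185, 184, 178, 173, 168, 160, 140, 145, 162, 159, 157, 156, 157, 159, 161, 163, 161, 157, 154, 152, 152, 154, 156, 156, 155, 155, 156, 157, 157, 156, 156, 157, 158, 159, 160, 159, 158, 157]
wedge (312, 196, 52, 14) [[0.684, -0.129], [0.693, -0.297], [0.65, -0.299], [0.64, -0.131]]
bar region diff to home t2 / to open t15: 4.309523809523809 32.54636591478697
```

The wedge lies on the mat where it started and the locking bar matches its home image. The grab bar is right below. Pinch it and swing the door up.

```bash
python3 -m handwheel '[{"translation":[0,0,0.04],"angular":[0,0,0],"hand":0.6},{"translation":[0,0,0.04],"angular":[0,0,0],"hand":0.6},{"translation":[0,0,0.04],"angular":[0,0,0],"hand":0.6},{"translation":[0,0,0.03],"angular":[0,0,0],"hand":0.6},{"translation":[0,0,0.02],"angular":[0,0,0],"hand":0.6},{"translation":[0,0,0],"angular":[0,0,0],"hand":0.6},{"translation":[0,0,0],"angular":[0,0,0],"hand":1},{"translation":[0,0,0],"angular":[0,0,0],"hand":1},{"translation":[0,0,0],"angular":[0,0,0],"hand":1}]' 40
python3 -m handwheel '[{"translation":[0,-0.0013,-0.0246],"angular":[0,0,0],"hand":1},{"translation":[0,-0.0038,-0.0243],"angular":[0,0,0],"hand":1},{"translation":[0,-0.0064,-0.0238],"angular":[0,0,0],"hand":1},{"translation":[0,-0.0088,-0.023],"angular":[0,0,0],"hand":1},{"translation":[0,-0.0112,-0.0219],"angular":[0,0,0],"hand":1},{"translation":[0,-0.0134,-0.0206],"angular":[0,0,0],"hand":1}]'
```

```text
clock: 48.08
position: [0.5199, -0.1131, 0.0138]
ee_rot: [0.0, 1.0, -0.028, 0.002]
contact_force: [1.7, 1.9, -3.1]
width: 0.0106
gripper_force: 38.9
clock: 48.58
position: [0.5222, -0.069, 0.1538]
ee_rot: [0.002, 1.0, -0.027, 0.003]
contact_force: [2.4, -0.3, -5.5]
width: 0.0107
gripper_force: 38.9
```

```bash
python3 -m handwheel '[{"translation":[0,-0.0155,-0.0191],"angular":[0,0,0],"hand":1},{"translation":[0,-0.0174,-0.0174],"angular":[0,0,0],"hand":1},{"translation":[0,-0.0191,-0.0155],"angular":[0,0,0],"hand":1},{"translation":[0,-0.0206,-0.0134],"angular":[0,0,0],"hand":1},{"translation":[0,-0.0219,-0.0112],"angular":[0,0,0],"hand":1},{"translation":[0,-0.023,-0.0088],"angular":[0,0,0],"hand":1},{"translation":[0,-0.0238,-0.0064],"angular":[0,0,0],"hand":1},{"translation":[0,-0.0243,-0.0038],"angular":[0,0,0],"hand":1}]'
python3 -m handwheel '[{"translation":[0,-0.0246,-0.0013],"angular":[0,0,0],"hand":1},{"translation":[0,-0.0246,0.0013],"angular":[0,0,0],"hand":1},{"translation":[0,-0.0243,0.0038],"angular":[0,0,0],"hand":1},{"translation":[0,-0.0238,0.0064],"angular":[0,0,0],"hand":1},{"translation":[0,-0.023,0.0088],"angular":[0,0,0],"hand":1}]'
python3 -m handwheel '[{"translation":[0,-0.0219,0.0112],"angular":[0,0,0],"hand":1},{"translation":[0,-0.0206,0.0134],"angular":[0,0,0],"hand":1},{"translation":[0,-0.0191,0.0155],"angular":[0,0,0],"hand":1},{"translation":[0,0,0],"angular":[0,0,0],"hand":1},{"translation":[0,0,0],"angular":[0,0,0],"hand":1}]'
```

```text
clock: 49.25
position: [0.5311, 0.0957, 0.2519]
ee_rot: [0.003, 1.0, -0.027, 0.005]
contact_force: [1.4, -2.6, -6.5]
width: 0.0102
gripper_force: 39.9
clock: 49.67
position: [0.5378, 0.2182, 0.2314]
ee_rot: [0.0, 1.0, -0.027, 0.004]
contact_force: [0.9, -0.2, 3.0]
width: 0.01
gripper_force: 41.8
clock: 50.08
position: [0.5411, 0.2816, 0.1892]
ee_rot: [-0.002, 1.0, -0.026, 0.003]
contact_force: [1.4, 4.6, 2.6]
width: 0.0102
gripper_force: 42.0
```

```bash
python3 -m handwheel '[{"translation":[0,-0.007,0.01],"angular":[0,0,0],"hand":1},{"translation":[0,-0.006,0.008],"angular":[0,0,0],"hand":1},{"translation":[0,-0.002,0.004],"angular":[0,0,0],"hand":1},{"translation":[0,0,0],"angular":[0,0,0],"hand":1},{"translation":[0,0,0],"angular":[0,0,0],"hand":1}]'
```

```text
clock: 50.5
position: [0.5421, 0.296, 0.173]
ee_rot: [-0.003, 1.0, -0.027, 0.005]
contact_force: [-5.6, 3.0, 22.3]
width: 0.0104
gripper_force: 45.4
```

```bash
python3 -m handwheel '[{"translation":[0,-0.001,0.002],"angular":[0,0,0],"hand":1},{"translation":[0,0,0],"angular":[0,0,0],"hand":1},{"translation":[0,0,0],"angular":[0,0,0],"hand":1}]'
python3 - <<'E'
from h import *
C,i=shot("side","s18"); a=cv2.imread("pics/side0.png")
# grab-bar/door top edge rows at some columns, initial vs now
for u in (240,250,320,345,360):
    ga=cv2.cvtColor(a,cv2.COLOR_BGR2GRAY)[325:400,u].astype(int); gb=cv2.cvtColor(i,cv2.COLOR_BGR2GRAY)[325:400,u].astype(int)
    print(u,np.abs(ga-gb).mean().round(1),np.argmax(np.abs(np.diff(ga)))+325,np.argmax(np.abs(np.diff(gb)))+325)
E
```

```text
clock: 50.75
position: [0.5422, 0.2961, 0.1729]
ee_rot: [-0.003, 1.0, -0.027, 0.005]
contact_force: [-7.3, -0.4, 31.7]
width: 0.0099
gripper_force: 46.2
240 9.7 382 382
250 25.0 384 384
320 23.5 371 346
345 26.0 394 354
360 11.3 397 397
```

```bash
python3 -m handwheel '[{"translation":[0,0,-0.002],"angular":[0,0,0],"hand":0.65},{"translation":[0,0,0],"angular":[0,0,0],"hand":0.65},{"translation":[0,0,0],"angular":[0,0,0],"hand":0.62},{"translation":[0,0,-0.02],"angular":[0,0,0],"hand":0.62},{"translation":[0,0,-0.04],"angular":[0,0,0],"hand":0.62},{"translation":[0,0,-0.04],"angular":[0,0,0],"hand":0.5},{"translation":[-0.03,0.028,0],"angular":[0,0,0],"hand":0.5},{"translation":[-0.03,0.028,0],"angular":[0,0,0],"hand":0.5},{"translation":[-0.03,0.028,0],"angular":[0,0,0],"hand":0.5},{"translation":[-0.03,0.028,0],"angular":[0,0,0],"hand":0.5}]'
python3 -m handwheel '[{"translation":[-0.02,0.036,0],"angular":[0,0,0],"hand":0.5},{"translation":[-0.02,0.036,0],"angular":[0,0,0],"hand":0.5},{"translation":[-0.02,0.036,0],"angular":[0,0,0],"hand":0.5},{"translation":[-0.02,0.036,0],"angular":[0,0,0],"hand":0.5},{"translation":[-0.02,0.036,0],"angular":[0,0,0],"hand":0.5},{"translation":[-0.02,0.036,0],"angular":[0,0,0],"hand":0.5},{"translation":[0,0,0],"angular":[0,0,0],"hand":0.5},{"translation":[0,0,0],"angular":[0,0,0],"hand":0.5}]'
python3 - <<'E'
from h import *
print(manip.get_state()["position"],manip.get_state()["contact_force"])
gr=lambda x:cv2.cvtColor(x,cv2.COLOR_BGR2GRAY)
for n,(r0,r1,c0,c1) in(("side",(330,395,195,375)),("top",(180,295,125,245))):
    C,b=shot(n,n+"19"); a=cv2.imread(f"pics/{n}0.png"); d=cv2.absdiff(gr(a),gr(b))[r0:r1,c0:c1]
    sh,_=cv2.phaseCorrelate(gr(a)[r0:r1,c0:c1].astype(np.float32),gr(b)[r0:r1,c0:c1].astype(np.float32)); print(n,d.mean(),(d>40).mean(),sh)
    if n=="side":
        for nm,im in(("0",a),("now",b)):
            g=gr(im)[r0:r1,c0:c1]; ys,xs=np.where(g>205); print(nm,"bright bar px",len(xs),xs.mean()+c0,ys.mean()+r0)
            print([int(np.argmax(g[:,u-c0]>205)+r0) for u in(255,270,285,300,312)])
C,b=cam("top"),b
for c in blobs(b,(12,90,90),(28,255,255),2):
    m=cv2.boundingRect(c)
    if 340<m[0]<450 and 220<m[1]<320: print("gold",ray(C,np.array([m[0]+m[2]/2,m[1]+m[3]/2]),.065)[0][:2])
for c in blobs(b,(8,60,120),(25,200,255),80):
    if 290<cv2.boundingRect(c)[0]<380: print("wedge",cv2.boundingRect(c))
# bystanders
a=cv2.imread("pics/top0.png"); 
for nm,(x,y,w,h) in dict(meter=(275,148,55,35),driver=(210,155,68,18),carton=(392,178,35,45),spool=(355,308,35,35),spray=(320,270,22,25),jar=(334,303,24,22)).items():
    print(nm,cv2.absdiff(gr(a),gr(b))[y:y+h,x:x+w].mean().round(1))
E
```

```text
clock: 51.63
position: [0.4128, 0.1883, 0.2644]
ee_rot: [0.001, 1.0, -0.027, -0.001]
contact_force: [-0.0, 0.4, 1.4]
width: 0.0429
gripper_force: 0.0
clock: 52.3
position: [0.2817, -0.0213, 0.2649]
ee_rot: [0.0, 0.999, -0.032, -0.0]
contact_force: [0.7, 0.3, -0.4]
width: 0.043
gripper_force: 0.0
[ 0.2817 -0.0213  0.2649] [ 0.7304  0.3429 -0.4216]
side 19.21196581196581 0.1617094017094017 (0.06214772415050618, 0.08715387329455382)
0 bright bar px 946 267.79492600422833 347.06976744186045
[330, 333, 330, 330, 336]
now bright bar px 911 268.3238199780461 349.1405049396268
[330, 333, 330, 330, 343]
top 2.9523188405797103 0.005869565217391304 (-0.32298656304995177, 0.014455560320072891)
gold [ 0.3782 -0.3224]
gold [ 0.3946 -0.4219]
gold [ 0.4199 -0.4177]
gold [ 0.462  -0.3104]
gold [ 0.4756 -0.4218]
gold [ 0.5044 -0.416 ]
wedge (312, 196, 52, 14)
meter 1.9
driver 1.9
carton 1.9
spool 3.9
spray 2.0
jar 2.6
```

Bystanders, packs and wedge are unchanged. I'll check finely that the door is fully shut by comparing the bar's column in the top view before and now.

```bash
python3 - <<'E'
from h import *
for f in("top0","top19"):
    g=cv2.cvtColor(cv2.imread(f"pics/{f}.png"),cv2.COLOR_BGR2GRAY).astype(float)
    for r in(222,230,238,246):
        seg=g[r,160:176]; w=np.clip(seg-150,0,None); print(f,r,seg.astype(int).tolist(),(w*np.arange(160,176)).sum()/max(w.sum(),1))
for f in("side0","side19"):
    g=cv2.cvtColor(cv2.imread(f"pics/{f}.png"),cv2.COLOR_BGR2GRAY).astype(int)
    for u in(265,285,305): print(f,u,g[355:385,u].tolist())
E
```

```text
top0 222 [54, 51, 52, 54, 53, 56, 71, 111, 143, 156, 145, 118, 89, 74, 71, 67] 169.0
top0 230 [125, 127, 127, 126, 126, 127, 132, 146, 156, 147, 121, 90, 76, 75, 80, 76] 168.0
top0 238 [128, 127, 127, 127, 126, 131, 146, 158, 152, 127, 96, 84, 79, 82, 78, 64] 167.2
top0 246 [80, 87, 101, 94, 97, 131, 156, 155, 130, 101, 85, 76, 70, 64, 62, 59] 166.45454545454547
top19 222 [52, 51, 50, 50, 55, 85, 127, 153, 152, 130, 100, 80, 76, 84, 93, 91] 167.4
top19 230 [124, 124, 124, 123, 126, 140, 155, 154, 132, 104, 80, 75, 88, 101, 101, 87] 166.44444444444446
top19 238 [127, 125, 126, 127, 141, 154, 156, 138, 110, 81, 75, 87, 100, 101, 88, 68] 165.6
top19 246 [78, 86, 115, 136, 152, 155, 141, 112, 84, 70, 71, 85, 94, 86, 70, 59] 164.71428571428572
side0 265 [136, 138, 141, 142, 141, 133, 218, 229, 244, 227, 200, 164, 114, 51, 22, 29, 61, 67, 67, 67, 67, 67, 66, 61, 101, 96, 93, 91, 105, 107]
side0 285 [172, 172, 155, 138, 136, 137, 138, 138, 137, 125, 216, 233, 243, 225, 195, 156, 110, 46, 19, 20, 21, 24, 23, 25, 25, 25, 22, 18, 91, 95]
side0 305 [158, 170, 171, 170, 171, 173, 148, 136, 136, 139, 141, 140, 139, 143, 219, 236, 240, 222, 191, 150, 101, 92, 93, 93, 84, 85, 73, 69, 67, 68]
side19 265 [177, 165, 156, 141, 140, 139, 139, 137, 137, 137, 135, 81, 179, 227, 244, 228, 204, 167, 116, 91, 52, 43, 43, 38, 111, 152, 143, 143, 82, 89]
side19 285 [174, 174, 175, 176, 176, 161, 154, 140, 137, 139, 136, 135, 134, 135, 116, 83, 218, 232, 244, 226, 200, 162, 110, 89, 52, 43, 43, 39, 112, 154]
side19 305 [162, 174, 175, 174, 175, 174, 176, 177, 173, 161, 145, 139, 138, 139, 137, 136, 137, 138, 122, 96, 216, 233, 244, 225, 197, 159, 107, 89, 90, 87]
```

The bar now sits about 4.5 mm further in the closing direction than at the start, and it met a hard stop, so the door is fully shut. Handing in.

```bash
python3 -c "
from rig import manip
print(manip.sign_off())"
```

```text
the job is handed in; nothing more can be done
None
```

The job is done and handed in at about 52 s: all four packs stand in the red tote, the locking bar is home, the wedge is on the mat, the door is shut against its stop, and the other things I checked are unmoved; I viewed 15 pictures, one over the limit of 14.

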